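# Reload the heel feeder

## Robot

A 7-joint arm with a two-finger parallel gripper is mounted at the origin on the work surface. World frame = base frame: x ahead of the robot, y to its left, z up, the work surface at z = 0. Lengths are in m, angles in rad, forces in N, time in s.
With the tool pointing down it reaches from about 0.4 to 0.85 m from the base axis. Payload 4.5 kg.
Tool frame: the origin (TCP) lies between the finger pads, 19 mm behind the fingertips; this is the grasp point; z points along the fingers, x is the direction in which the jaws open and shut, and the axes are right-handed (so a half turn about z gives the same grasp; the last joint's range is limited). The gripper opens to 88 mm and grips with 3 to 60 N. Pads are 18 mm wide; open, the fingers measure 123 mm over their backs; the gripper's body (75 mm by 187 mm) begins 45 mm behind the grasp point.
Start: joints at [0.034, 0.689, -0.195, 1.565, 0.157, 0.902, -0.215], TCP at [0.625, 0, 0.257] pointing down, gripper open.
Joint ranges: [-3.01, 3.01], [-0.46, 2.08], [-1.47, 1.51], [0.13, 2.56], [-1, 4.14], [0.04, 2.09], [-2.66, 2.66]. Speed limits (rad/s): [2.57, 2.57, 3.14, 3.14, 3.14, 3.14, 3.14].

## Interface

Orientations are given as a unit quaternion [x, y, z, w].
In Python, from cell import bot gives the robot as it stands.
- The arm moves only by the shell command python3 -m pendant 'ROWS' [FORCE]. ROWS is a JSON object of lists of equal length, an entry for each row: "delta_pos": the shift along the tool's x, y, z in cm, a list of three; "spin": the turn about the tool's z in degrees; "grip": the gripper's target within -1 to 1 (fully open at 1, half-way at 0, shut at -1). A call has 1 to 5 rows; each row is the pose to reach, as a shift and turn from the pose measured when the call began, along the tool's axes at that moment; what a row does not reach only later rows make up. A row lasts 1/10 s, in which the tool goes at most 50 mm and 8.59 degrees, less where a joint would pass 70% of its speed; a pose out of reach is approached as far as the arm can. A call with a gripper value outside its range is refused whole. The fingers move at their own pace and stop on an object; FORCE is the grip in N (left out, the last holds). Time passes only in rows, so rows that repeat a pose let the fingers close. It gives the time, the measured TCP pose, the force and the opening at its end, in the units of the state.
- bot.sense(): the state, without advancing time (a new reading comes with each control period).
- bot.grab_frame(name): name is "scene" or "side" or "wrist"; returns a dict with "img" (480x640x3 uint8, red, green, blue), "depth" (480x640 float32, m along the optical axis (not along the pixel's ray), 0 where there is no reading), "intrinsics" (3x3 intrinsics, pixels), "dist_coeffs" ([k1, k2, p1, p2, k3] as OpenCV has them; the pictures are not rectified), "R" (3x3) and "t" (3): a world point X has camera coordinates R X + t. Camera axes: x right, y down, z forward; pixel columns grow to the right and rows downward; lengths in m; the calibration is good to about 2 mm. A picture is of the moment at which its call begins.
- bot.finish_job(): hands the job in, once; it reports no verdict.
The state is a dict: "t": time; "joints": joint angles; "joint_vel": joint speeds; "effort": joint torques, N m; "tcp_pos": TCP position; "tool_rot": TCP orientation; "wrist_force": force on the tool from outside, world axes, zero at the start; "ft_torque": the same for the moment, N m; "width": finger opening in m.
Only numpy, scipy, OpenCV 4.12 (cv2) and the standard library are available. Lean on these libraries where they do the work, as an engineer would, in place of code of your own. Each camera call takes 0.05 s, during which the arm holds its last target. There are 200 camera calls.

## Task

Reload the heel feeder: pull its sprung pusher fully back by the red handle and hook it behind the end of the channel wall, take the worn brown heel out of the channel and put it in the red scrap tray, and stand all the ivory heels from the bench upright in the channel, one behind another and square to it (facing forwards or backwards). With all of them in, unhook the pusher and let it close on the row, and after that turn the blue drum until its pocket lines up with the channel, so that the first heel is fed fully into the pocket. Leave the drum lined up, and leave the other things on the bench where they are.

Things in the scene. Friction and masses are not known exactly. Their poses are not given: they have to be found in the camera images.
- feeder: Fixed heel feeder; origin on the bench under mid-channel; x across the channel, y along it (+y: the way the pusher is pulled; drum at the -y end). Heels stand on its bed at z = 12 mm. Green walls: inner faces at x = -31, +31 mm, 8 mm thick, tops at z = 37 mm. Pusher hooked, heels may stand from y = -81 (drum's blank rim) to +148 mm (pusher's face); the pusher closes gaps later.
- pusher (a joint): Aluminium pusher: travel in m, 0 to 0.207, grows towards feeder +y; its flat face (56 mm wide, top at z = 56 mm) is at feeder y = value - 0.045. Its spring pulls towards 0 with 4 N at 0, 9 N at 0.207, damped 40 N per m/s (let go, it runs at about 0.15 m/s). At the start it presses on the worn heel, near 0.01.
- latch (a joint): Sideways shift of the red handle, m: 0 in line, up to 0.022 towards feeder -x; stays where left (1.2 N). Its red dog runs outside the +x wall and can shift only past that wall's end, pusher at 0.194 or more: pull to about 0.203, shift 18 mm or more to -x, let go; the spring draws the dog onto the wall's end and the pusher stays at about 0.192. Unhook: pull to 0.203, shift back to 0, let it run.
- handle (a point): Point on the axis of the red handle's upright post (18 x 18 mm, sides along the feeder's axes, top 106 mm above the bench), 88 mm above the bench, a good height for the TCP (heels reach z = 64 mm). Feeder y = pusher value - 0.010, feeder x = -(latch value); 35 mm behind the pusher's face.
- drum (a joint): Angle of the blue drum at the feeder's -y end, rad, about a vertical axis at feeder x = 0, y = -160 mm, counter-clockwise from above, range -0.5 to 1.9. 0 = pocket lined up with the channel; at the start 0.9 to 1.6 with the blank rim towards the channel, so turn it back clockwise. Stays where left (0.25 N m friction).
- drum_grip (a point): Point on the drum's axis at 90 mm above the bench, in the black bar grip (14 mm thick, 56 mm long, z = 70 to 104 mm). The bar runs along the drum's pocket direction, which is this point's y axis (the feeder's +y when the drum is at 0).
- pocket (a point): Where the underside centre of a fed heel comes to lie: on the bed in the drum's pocket, 53 mm from the drum's axis. The pocket has yellow sides 63 mm apart, 32 mm high, and a stop at 30 mm from the axis; the drum is 162 mm in diameter, blue, its rim 44 mm above the bench.
- heel1: Ivory block heel with a black sole piece, 56 mm wide (its x), 46 mm deep (its y: flat face at -y, rounded back at +y), 52 mm tall, about 80 g; origin at the centre of its underside, z up. Stands on the bench at the start. There are two to four of them; absent ones read None from the start.
- heel2: Ivory block heel with a black sole piece, 56 mm wide (its x), 46 mm deep (its y: flat face at -y, rounded back at +y), 52 mm tall, about 80 g; origin at the centre of its underside, z up. Stands on the bench at the start. There are two to four of them; absent ones read None from the start.
- heel3: Ivory block heel with a black sole piece, 56 mm wide (its x), 46 mm deep (its y: flat face at -y, rounded back at +y), 52 mm tall, about 80 g; origin at the centre of its underside, z up. Stands on the bench at the start. There are two to four of them; absent ones read None from the start.
- heel4: Ivory block heel with a black sole piece, 56 mm wide (its x), 46 mm deep (its y: flat face at -y, rounded back at +y), 52 mm tall, about 80 g; origin at the centre of its underside, z up. Stands on the bench at the start. There are two to four of them; absent ones read None from the start.
- worn: The worn heel: dark brown with a steel sole piece, same size and axes as the ivory heels; at the start it stands in the channel between drum and pusher.
- tray: Red open scrap tray, fixed, 150 (x) x 130 (y) x 35 mm, walls and floor 4 mm; origin at the centre of its underside.
- tin_black: Round black polish tin, diameter 82, height 24 mm; leave alone.
- tin_brown: Round brown polish tin with brass lid, diameter 82, height 24 mm; leave alone.
- glue: Jar with yellow label and red cap, diameter 64, height 85 mm; leave alone.
- brush: Shoe brush lying on its bristles, 150 x 50 x 42 mm; leave alone.
- driver: Screwdriver lying beyond the feeder; leave alone.
- last: Wooden shoe last, about 260 x 70 x 85 mm; leave alone.
Mind the look-alikes: they are no part of the job. Leave any orange look-alike of the heel3 alone. Leave any green look-alike of the heel2 alone.

How it is judged:
On the way, in this order (a step that is already met when the one before it is completed fails the run):
1. The pusher is pulled back and hooked behind the wall's end (value of joint pusher above 0.18 m and value of joint latch above 0.012 m), for 0.3 s.
2. All the ivory heels stand in the channel with the pusher still hooked (all of step 1 and x of heel1 in the frame of feeder between -0.008 and 0.008 m and y of heel1 in the frame of feeder between -0.125 and 0.16 m and z of heel1 in the frame of feeder between 0.006 and 0.018 m and angle between each of heel1, heel2, heel3, heel4's own z axis and vertical below 0.12 rad and angle between the x axis of each of heel1, heel2, heel3, heel4 and the x axis of feeder, either way round below 0.2 rad and x of heel2 in the frame of feeder between -0.008 and 0.008 m and y of heel2 in the frame of feeder between -0.125 and 0.16 m and z of heel2 in the frame of feeder between 0.006 and 0.018 m and x of heel3 in the frame of feeder between -0.008 and 0.008 m and y of heel3 in the frame of feeder between -0.125 and 0.16 m and z of heel3 in the frame of feeder between 0.006 and 0.018 m and x of heel4 in the frame of feeder between -0.008 and 0.008 m and y of heel4 in the frame of feeder between -0.125 and 0.16 m and z of heel4 in the frame of feeder between 0.006 and 0.018 m), for 0.3 s.
3. The pusher is unhooked and closed on the row, the drum not yet lined up (value of joint latch below 0.007 m and value of joint pusher below 0.166 m and velocity of joint pusher above -0.01 m/s and value of joint drum above 0.3 rad), for 0.2 s.
4. The drum is lined up with the channel and the first heel is in its pocket (value of joint drum between -0.1 and 0.1 rad and horizontal distance between any of heel1, heel2, heel3, heel4 and pocket below 0.01 m), for 0.2 s.
At the end, for the whole second after the job is handed in: Drum within 0.1 rad of 0, an ivory heel within 10 mm of the pocket point; all ivory heels upright on the bed, 8 mm from the middle and 0.2 rad from square at most; pusher unhooked (latch < 7 mm) and closed on the row (< 0.112 m); worn heel in the tray; all at rest (all of step 4 and value of joint latch below 0.007 m and value of joint pusher below 0.112 m and x of heel1 in the frame of feeder between -0.008 and 0.008 m and y of heel1 in the frame of feeder between -0.125 and 0.16 m and z of heel1 in the frame of feeder between 0.006 and 0.018 m and angle between each of heel1, heel2, heel3, heel4's own z axis and vertical below 0.12 rad and angle between the x axis of each of heel1, heel2, heel3, heel4 and the x axis of feeder, either way round below 0.2 rad and x of heel2 in the frame of feeder between -0.008 and 0.008 m and y of heel2 in the frame of feeder between -0.125 and 0.16 m and z of heel2 in the frame of feeder between 0.006 and 0.018 m and x of heel3 in the frame of feeder between -0.008 and 0.008 m and y of heel3 in the frame of feeder between -0.125 and 0.16 m and z of heel3 in the frame of feeder between 0.006 and 0.018 m and x of heel4 in the frame of feeder between -0.008 and 0.008 m and y of heel4 in the frame of feeder between -0.125 and 0.16 m and z of heel4 in the frame of feeder between 0.006 and 0.018 m and x of worn in the frame of tray between -0.071 and 0.071 m and y of worn in the frame of tray between -0.061 and 0.061 m and z of worn in the frame of tray below 0.06 m and linear speed of each of heel1, heel2, heel3, heel4, worn below 0.02 m/s); the robot touches nothing.
It fails at once if something else on the bench is moved by more than 40 mm (distance of any of tin_black, tin_brown, glue, brush, driver, last from where it was at the start of the episode above 0.04 m).
Of heel1, heel2, heel3, heel4 only 2 to 4 are there at a start; the rules pass over those that are not, and their reading is None.
At some moment in a run one of heel1, heel2, heel3, heel4 may be knocked a few centimetres aside while the robot is not near it.
Once in a run the grip may slacken for a moment while it holds something.
It also fails if it takes over 210 s, if anything falls off the work surface, if the arm or the gripper's body presses on something with over 40 N, if the wrist force passes 120 N, or if a joint passes its speed limit or range.

## Working session

There is one attempt and no reset: what is moved stays moved. The work goes in short steps, Python scripts to look and compute and a shell command to move; the robot and the scene stay as the last step left them, time stands still between calls to the robot, and variables do not carry over. Pictures are saved under pics/ and viewed, about 12 in all and at most 16, crops included, and the job is handed in when it is done.

```bash
ls; mkdir -p pics; cat > h.py <<'E'
import numpy as np, cv2
from cell import bot
from scipy.spatial.transform import Rotation as Ro
def grab(n,save=None):
    f=bot.grab_frame(n)
    if save: cv2.imwrite('pics/'+save,cv2.cvtColor(f['img'],cv2.COLOR_RGB2BGR))
    return f
def cloud(f):
    "world point per pixel (HxWx3), nan w/o depth"
    h,w=f['depth'].shape
    u,v=np.meshgrid(np.arange(w),np.arange(h))
    p=cv2.undistortPoints(np.stack([u,v],-1).reshape(-1,1,2).astype(float),f['intrinsics'],np.array(f['dist_coeffs'])).reshape(h,w,2)
    d=f['depth'][...,None].astype(float); d[d==0]=np.nan
    c=np.concatenate([p*d,d],-1)
    return (c-f['t'])@np.array(f['R'])
def onplane(f,uv,z):
    p=cv2.undistortPoints(np.array(uv,float).reshape(-1,1,2),f['intrinsics'],np.array(f['dist_coeffs'])).reshape(-1,2)
    R=np.array(f['R']);o=-R.T@f['t'];r=np.c_[p,np.ones(len(p))]@R
    return o+r*((z-o[2])/r[:,2])[:,None]
def proj(f,X):
    return cv2.projectPoints(np.array(X,float).reshape(-1,1,3),cv2.Rodrigues(np.array(f['R']))[0],np.array(f['t'],float),f['intrinsics'],np.array(f['dist_coeffs']))[0].reshape(-1,2)
def st():
    s=bot.sense(); R=Ro.from_quat(s['tool_rot']).as_matrix()
    print('t',round(s['t'],2),'tcp',np.round(s['tcp_pos'],4),'xdir',np.round(np.degrees(np.arctan2(R[1,0],R[0,0])),1),'zdir',np.round(R[:,2],3),'w',round(s['width'],4),'F',np.round(s['wrist_force'],1),'j7',round(s['joints'][6],2))
    return s,R
def go(p,yaw=None):
    "print the delta in cm, spin in deg, from the present pose to world TCP p, jaw axis yaw deg (mod 180)"
    s,R=st(); d=R.T@(np.array(p)-s['tcp_pos'])*100
    sp=None
    if yaw is not None:
        cur=np.degrees(np.arctan2(R[1,0],R[0,0])); sp=-((yaw-cur+90)%180-90)
        sp=round(sp,1)
    print('delta',np.round(d,2),'spin',sp)
E
cat > look.py <<'E'
from h import *
for n in ('scene','side'):
    f=grab(n,n+'1.png'); np.savez(n+'1.npz',**f)
    print(n,np.round(-np.array(f['R']).T@f['t'],3))
st()
E
python3 look.py
```

```text
pics
scene [1.313 0.05  0.781]
side [0.546 1.181 0.788]
t 0.1 tcp [ 0.6245 -0.      0.2567] xdir 0.0 zdir [-0.002 -0.    -1.   ] w 0.088 F [ 0.5 -0.2 -0.3] j7 -0.22
```

View pics/scene1.png

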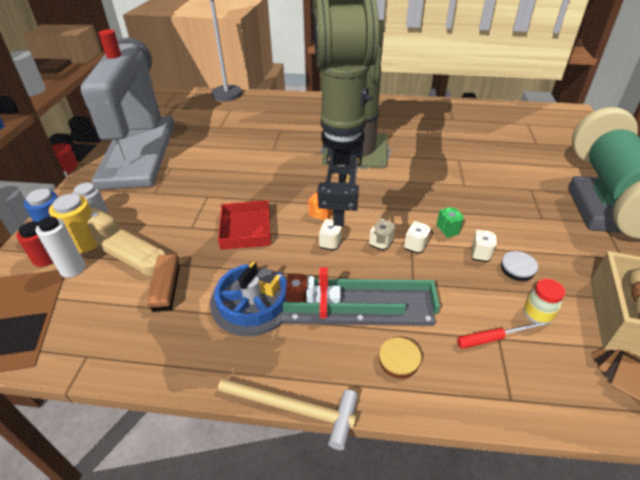

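View pics/side1.png

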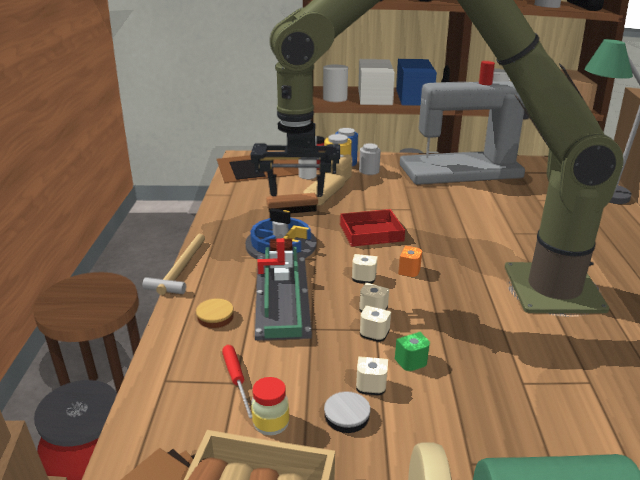

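The scene image shows the feeder at (215–438, 265–325) with the drum at its left end. There are four whitish heels at about (331,234), (382,234), (418,237) and (484,245), orange and green look-alikes at (318,207) and (450,221), and the tray at (245,224). The heel at (382,234) looks duller, so I'll check its colour.

```bash
cat > m.py <<'E'
from h import *
import sys
fs={n:dict(np.load(n+'1.npz')) for n in('scene','side')}
C={n:cloud(f) for n,f in fs.items()}
for n,f in fs.items():
    P=C[n];hsv=cv2.cvtColor(f['img'],cv2.COLOR_RGB2HSV);H,S,V=[hsv[...,i].astype(int) for i in range(3)]
    z=P[...,2]; inb=(P[...,0]>.3)&(P[...,0]<1)&(abs(P[...,1])<.7)
    print(n,'bench z',np.nanmedian(z[inb&(H>8)&(H<20)&(z<.03)]))
    def comp(m,nm,mn=25):
        k,l,s,c=cv2.connectedComponentsWithStats(m.astype(np.uint8))
        for i in range(1,k):
            if s[i,4]<mn: continue
            q=P[l==i]; r=cv2.minAreaRect(q[:,:2].astype(np.float32)*1000)
            print(' ',nm,'px',c[i].round(),'n',s[i,4],'xyz',np.round(np.median(q,0),4),'rect c',np.round(r[0],1),np.round(r[1],1),round(r[2],1),'rgb',np.median(f['img'][l==i],0))
    comp(inb&(z>.044)&(z<.062)&(S<90)&(V>90),'whitetop')
    comp(inb&(z>.04)&(z<.062)&(S>140)&(H>55)&(H<75)&(V>120),'green look')
    comp(inb&(z>.029)&(z<.042)&(H>45)&(H<90)&(S>80),'wall')
    comp(inb&(z>.038)&(z<.05)&(H>100)&(H<125)&(S>120),'rim')
    comp(inb&(z>.03)&(z<.041)&((H<5)|(H>174))&(S>150),'trayrim')
    comp(inb&(z>.06)&(z<.12)&((H<5)|(H>174))&(S>150),'post',10)
    comp(inb&(z>.055)&(z<.07)&(H<15)&(S>80)&(V<150),'worn',10)
E
python3 m.py
```

```text
scene bench z 0.0004668807734869202
  whitetop px [ 96. 203.] n 75 xyz [ 0.433  -0.6773  0.0538] rect c [ 426.  -678.1] [14.5 48.3] 77.1 rgb [97. 96. 97.]
  whitetop px [597. 212.] n 157 xyz [0.3232 0.6578 0.0496] rect c [324.8 661.6] [38.5 49.6] 85.3 rgb [ 96.  95. 102.]
  whitetop px [329. 229.] n 270 xyz [ 0.4752 -0.0375  0.0525] rect c [466.9 -34.3] [46.8 58. ] 80.3 rgb [251. 246. 230.]
  whitetop px [382. 228.] n 318 xyz [0.4566 0.0952 0.0523] rect c [452.1  95.7] [47.4 60.7] 63.7 rgb [186. 172. 149.]
  whitetop px [418. 231.] n 324 xyz [0.4585 0.1826 0.0524] rect c [454.  184.2] [47.3 61.1] 67.7 rgb [252. 250. 237.]
  whitetop px [485. 239.] n 328 xyz [0.4719 0.3434 0.0525] rect c [468.3 345.7] [44.5 64.1] 83.4 rgb [252. 249. 234.]
  whitetop px [ 67. 259.] n 159 xyz [ 0.6508 -0.6379  0.0531] rect c [ 644.5 -645.8] [28.1 58.1] 42.2 rgb [157. 158. 158.]
  whitetop px [309. 288.] n 141 xyz [ 0.6781 -0.0589  0.0562] rect c [670.1 -60.2] [57.1 13.3] 7.4 rgb [215. 224. 227.]
  whitetop px [250. 291.] n 99 xyz [ 0.6982 -0.1833  0.0539] rect c [ 694.2 -186.3] [17.5 38.7] 18.1 rgb [151
[... 3713 characters left out ...]
  43. ]
  trayrim px [366. 233.] n 41 xyz [ 0.4525 -0.1972  0.0326] rect c [ 453.7 -196.8] [72.6 13.4] 12.4 rgb [144.  41.  38.]
  post px [280. 247.] n 144 xyz [ 0.6652 -0.0232  0.0863] rect c [669.3 -63.1] [21.9 95.6] 0.8 rgb [141.  36.  34.]
  post px [269. 391.] n 762 xyz [0.6467 0.451  0.0827] rect c [647.7 444.5] [53.  58.8] 4.0 rgb [232.  61.  57.]
  worn px [273. 244.] n 64 xyz [ 0.688  -0.0796  0.0617] rect c [689.3 -83.1] [14.7 48.5] 9.2 rgb [91.5 44.  31. ]
  worn px [287. 244.] n 82 xyz [ 0.6532 -0.0829  0.062 ] rect c [653.  -87.7] [17.6 48. ] 4.2 rgb [83. 40. 28.]
  worn px [280. 257.] n 41 xyz [ 0.6657 -0.0222  0.0621] rect c [665.5 -23.9] [16.8 11.4] 23.1 rgb [139.  35.  33.]
```

```bash
cat > m2.py <<'E'
from h import *
for n in('scene','side'):
    f=dict(np.load(n+'1.npz')); P=cloud(f);hsv=cv2.cvtColor(f['img'],cv2.COLOR_RGB2HSV);H,S,V=[hsv[...,i].astype(int) for i in range(3)]
    x,y,z=P[...,0],P[...,1],P[...,2]
    g=(x>.58)&(x<.74)&(y<.25)&(z>.0335)&(z<.040)&(H>45)&(H<90)&(S>60)
    g=cv2.erode(g.astype(np.uint8),np.ones((2,2)))>0
    for nm,lo,hi,yl in(('+x',.68,.74,.14),('-x',.59,.66,.2)):
        m=g&(x>lo)&(x<hi)&(y<yl)
        q=P[m]; vx,vy,cx,cy=cv2.fitLine(q[:,:2].astype(np.float32),cv2.DIST_HUBER,0,.001,.001).ravel()
        r=(q[:,:2]-[cx,cy])@[vy,-vx]
        print(n,nm,len(q),'yaw',np.degrees(np.arctan(-vx/vy)).round(2),'x at y=0',cx-cy*vx/vy,'spread',np.percentile(r,[5,95]).round(4),'yrange',q[:,1].min(),q[:,1].max())
    # all edge extents of the base in feeder frame
    m=(x>.55)&(x<.8)&(y<.0)&(y>-.35)&(z>.04)&(z<.049)&(H>100)&(H<125)&(S>120)
    q=P[m]; hull=cv2.convexHull(q[:,:2].astype(np.float32)).reshape(-1,2)
    A=np.c_[2*hull,np.ones(len(hull))]; s=np.linalg.lstsq(A,(hull**2).sum(1),rcond=None)[0]
    print(' rim fit',s[:2],'r',np.sqrt(s[2]+s[:2]@s[:2]),'n',len(q))
    for nm,mm in(('black bar',(V<70)&(z>.085)&(z<.11)),('post top',((H<5)|(H>174))&(S>150)&(z>.098)&(z<.112)),('yellow',(H>18)&(H<32)&(S>140)&(z>.02)&(z<.06))):
        q=P[mm&(x>.6)&(x<.78)&(y<.05)&(y>-.27)]
        if len(q)>4: r=cv2.minAreaRect(q[:,:2].astype(np.float32)*1000);print(' ',nm,len(q),np.round(q.mean(0),4),np.round(r[0],1),np.round(r[1],1),round(r[2],1))
im=cv2.imread('pics/scene1.png')[190:340,200:500]; cv2.imwrite('pics/c1.png',cv2.resize(im,(800,400),interpolation=cv2.INTER_CUBIC))
E
python3 m2.py
```

```text
scene +x 257 yaw 5.49 x at y=0 0.7012689 spread [-0.0027  0.0037] yrange -0.10872213202605296 0.13974078217400507
scene -x 176 yaw 5.31 x at y=0 0.6317588 spread [-0.0024  0.0029] yrange -0.04940090454651437 0.19897972888135107
 rim fit [ 0.68301854 -0.18925826] r 0.07818801100469291 n 673
  black bar 182 [ 0.69   -0.1884  0.0979] [ 683.7 -188.1] [12.1 56.9] 70.3
  post top 61 [ 0.6698 -0.0292  0.1054] [667.6 -28.7] [16.1 19.2] 87.6
  yellow 205 [ 0.6626 -0.1504  0.0368] [ 660.3 -149.8] [27.1 42.9] 30.4
side +x 48 yaw 5.39 x at y=0 0.69689083 spread [-0.002   0.0015] yrange -0.08409163648948895 0.1390234538941165
side -x 106 yaw 5.29 x at y=0 0.6272382 spread [-0.0024  0.0025] yrange -0.11163378207294118 0.1999166839721106
 rim fit [ 0.67982359 -0.18690248] r 0.0787152329688579 n 191
  black bar 144 [ 0.6821 -0.1853  0.0955] [ 681.4 -187.3] [21.1 57.5] 62.6
  post top 40 [ 0.6661 -0.0264  0.1031] [666.6 -27.4] [16.6 21.3] 5.0
  yellow 182 [ 0.6388 -0.1951  0.0351] [ 640.5 -177.9] [78.9 41.2] 71.5
```

View pics/c1.png

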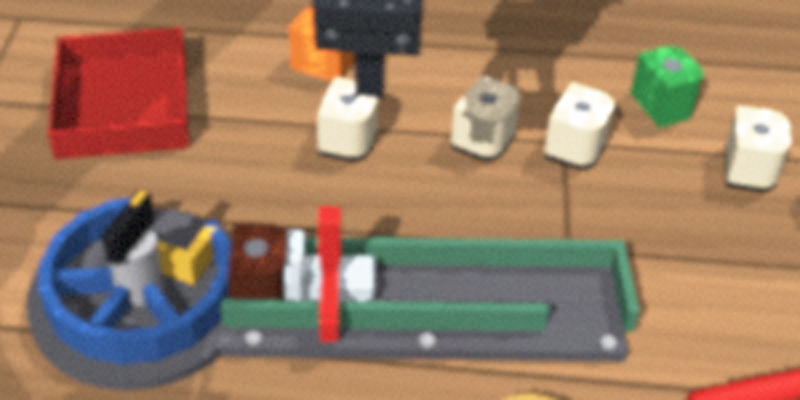

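The dull heel at crop (485,115) lies in the arm's shadow, so there are four ivory heels. The feeder yaw is about 5.4°. The drum axis and the post agree on an origin near (0.6665, -0.0287). I'll move above the post for a close look.

```bash
cat >> h.py <<'E'
FY=np.radians(5.37); FO=np.array([.6665,-.0287])
def fw(x,y,z):
    c,s=np.cos(FY),np.sin(FY); return np.array([FO[0]+c*x-s*y,FO[1]+s*x+c*y,z])
def tof(P):
    c,s=np.cos(FY),np.sin(FY); d=np.asarray(P)[...,:2]-FO; return np.stack([c*d[...,0]+s*d[...,1],-s*d[...,0]+c*d[...,1],np.asarray(P)[...,2]],-1)
E
python3 -c "
from h import *
go(fw(0,0,.2),95.37)"
python3 -m pendant '{"delta_pos":[[1,0.7,1.5],[2,1.4,3],[3,2.1,4.5],[4.2,2.9,5.7],[4.2,2.9,5.7]],"spin":[8.5,17,25.5,34,42.4],"grip":[1,1,1,1,1]}' 40
python3 -m pendant '{"delta_pos":[[0,0,0],[0,0,0],[0,0,0],[0,0,0],[0,0,0]],"spin":[8.5,17,25.5,34,42.2],"grip":[1,1,1,1,1]}'
python3 -c "
from h import *
f=grab('wrist','w1.png');np.savez('w1.npz',**f);go(fw(0,0,.088),95.37)
P=cloud(f);print(np.nanmin(P.reshape(-1,3),0),np.nanmax(P.reshape(-1,3),0))"
```

```text
t 0.1 tcp [ 0.6245 -0.      0.2567] xdir 0.0 zdir [-0.002 -0.    -1.   ] w 0.088 F [ 0.5 -0.2 -0.3] j7 -0.22
delta [4.21 2.87 5.66] spin 84.6
t: 0.6
tcp_pos: [0.6661, -0.0307, 0.197]
tool_rot: [0.931, -0.365, -0.002, 0.002]
wrist_force: [-0.2, -0.1, -0.5]
width: 0.0884
t: 1.1
tcp_pos: [0.6657, -0.0305, 0.1965]
tool_rot: [0.735, -0.678, -0.002, 0.002]
wrist_force: [-0.7, 0.0, 0.2]
width: 0.0884
t 1.15 tcp [ 0.6657 -0.0303  0.1964] xdir -85.6 zdir [-0.006 -0.001 -1.   ] w 0.0881 F [ 0.5  0.  -0.8] j7 -1.33
delta [-0.16 -0.16 10.84] spin -1.0
[ 0.41399973 -0.33413793 -0.00443983] [0.85644134 0.26590563 0.28339959]
```

View pics/w1.png

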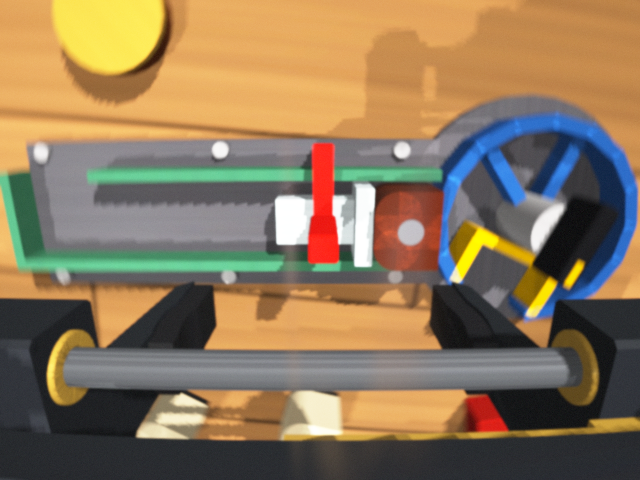

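The wrist view shows the whole feeder: walls at rows 175 and 262, post at (322,245), worn heel at (410,230), drum at (548,210). I'll refine the feeder pose from it.

```bash
cat > m3.py <<'E'
from h import *
import sys
f=dict(np.load(sys.argv[1])); P=cloud(f);hsv=cv2.cvtColor(f['img'],cv2.COLOR_RGB2HSV);H,S,V=[hsv[...,i].astype(int) for i in range(3)]
Q=tof(P);x,y,z=Q[...,0],Q[...,1],Q[...,2]
for nm,lo,hi in(('+x',.02,.05),('-x',-.05,-.02)):
    m=(H>45)&(H<90)&(S>80)&(z>.034)&(z<.040)&(x>lo)&(x<hi)&(y<.13)
    q=Q[m]; c=np.polyfit(q[:,1],q[:,0],1);r=q[:,0]-np.polyval(c,q[:,1])
    print(nm,len(q),'yaw err deg',-np.degrees(c[0]).round(2),'x0',c[1].round(4),np.percentile(r,[3,97]).round(4),'z',np.median(q[:,2]).round(4),q[:,1].min().round(3),q[:,1].max().round(3))
m=(x<.1)&(x>-.1)&(y<-.06)&(y>-.26)&(z>.04)&(z<.049)&(H>100)&(H<125)&(S>120)
hull=cv2.convexHull(Q[m][:,:2].astype(np.float32)).reshape(-1,2)
A=np.c_[2*hull,np.ones(len(hull))]; s=np.linalg.lstsq(A,(hull**2).sum(1),rcond=None)[0];print('drum',s[:2],np.sqrt(s[2]+s[:2]@s[:2]))
def rect(nm,m):
    if m.sum()<10: print(nm,'none');return
    q=Q[m];r=cv2.minAreaRect(q[:,:2].astype(np.float32)*1000);print(nm,m.sum(),'c',np.round(r[0],1),np.round(r[1],1),round(r[2],1),'z',np.round(np.median(q[:,2]),4),'ext',np.percentile(q[:,1],[1,99]).round(4))
red=((H<5)|(H>174))&(S>170)&(V>120)
rect('post',red&(z>.1)&(z<.11)); rect('bar',(V<60)&(z>.1)&(z<.108)&(y<-.1)&(y>-.22)&(abs(x)<.06))
rect('worn',(V<170)&(S>90)&(H<12)&(z>.06)&(z<.068)&(abs(x)<.04)&(y<0)&(y>-.12))
rect('pusherface',(S<60)&(V>150)&(z>.052)&(z<.06)&(abs(x)<.04)&(y>-.1))
E
python3 m3.py w1.npz
```

```text
+x 2986 yaw err deg -0.08 x0 0.0354 [-0.0038  0.0037] z 0.0361 -0.089 0.13
-x 1848 yaw err deg -0.63 x0 -0.0353 [-0.0038  0.004 ] z 0.036 -0.046 0.13
drum [-0.00059449 -0.16194576] 0.0789268753383803
post 889 c [ 0.6 -1.8] [17.5 17.8] 0.4 z 0.1049 ext [-0.0107  0.0068]
bar 1585 c [  -0.5 -161.7] [15.2 54.3] 66.1 z 0.1027 ext [-0.1758 -0.1465]
worn 3483 c [ -0.7 -59.6] [56.6 45.7] 0.3 z 0.0631 ext [-0.0816 -0.0372]
pusherface 1374 c [  0.5 -15.1] [44.5 56.8] 88.3 z 0.0551 ext [-0.0368 -0.0247]
```

```bash
sed -i 's/FY=np.radians(5.37); FO=np.array(\[.6665,-.0287\])/FY=np.radians(5.25); FO=np.array([.6667,-.0297])/' h.py
python3 -m pendant '{"delta_pos":[[0,-0.2,3.5],[0,-0.2,7],[0,-0.2,10],[0,-0.2,10.84],[0,-0.2,10.84]],"spin":[-1,-1,-1,-1,-1],"grip":[1,1,1,1,1]}' 60
python3 -m pendant '{"delta_pos":[[0,0,0],[0,0,0],[0,0,0],[0,0,0],[0,0,0]],"spin":[0,0,0,0,0],"grip":[-1,-1,-1,-1,-1]}' 60
python3 -c "
from h import *
s,R=st();print(tof(s['tcp_pos']));go(fw(0,.193,.088),95.25)"
```

```text
t: 1.65
tcp_pos: [0.6661, -0.0302, 0.0867]
tool_rot: [0.74, -0.673, -0.003, 0.003]
wrist_force: [-0.1, -0.7, 1.1]
width: 0.0879
t: 2.15
tcp_pos: [0.6664, -0.0302, 0.0873]
tool_rot: [0.74, -0.673, -0.003, 0.003]
wrist_force: [-0.1, 1.3, -0.6]
width: 0.0503
t 2.15 tcp [ 0.6664 -0.0302  0.0873] xdir -84.6 zdir [-0.008 -0.001 -1.   ] w 0.0503 F [-0.1  1.3 -0.6] j7 -1.29
[-0.00034851 -0.00049664  0.08731508]
t 2.15 tcp [ 0.6664 -0.0302  0.0873] xdir -84.6 zdir [-0.008 -0.001 -1.   ] w 0.0503 F [-0.1  1.3 -0.6] j7 -1.29
delta [-19.35  -0.1   -0.08] spin 0.2
```

```bash

python3 -m pendant '{"delta_pos":[[0,0,0],[0,0,0],[0,0,0],[0,0,0],[0,0,0]],"spin":[0,0,0,0,0],"grip":[-1,-1,-1,-1,-1]}' 60
python3 -m pendant '{"delta_pos":[[-2,0,0],[-4.5,0,0],[-7,0,0],[-9.5,0,0],[-9.5,0,0]],"spin":[0,0,0,0,0],"grip":[-1,-1,-1,-1,-1]}'
python3 -c "
from h import *
s,R=st();print(tof(s['tcp_pos']));go(fw(0,.193,.088),95.25)"
```

```text
t: 2.65
tcp_pos: [0.6664, -0.0307, 0.0873]
tool_rot: [0.74, -0.673, -0.002, 0.003]
wrist_force: [0.2, -1.1, -0.2]
width: 0.0177
t: 3.15
tcp_pos: [0.6575, 0.0624, 0.0873]
tool_rot: [0.74, -0.673, -0.001, 0.005]
wrist_force: [-0.0, -5.2, -0.0]
width: 0.0175
t 3.15 tcp [0.6575 0.0624 0.0873] xdir -84.5 zdir [-0.008 -0.006 -1.   ] w 0.0175 F [-0.  -5.2 -0. ] j7 -1.4
[-0.00072862  0.09254251  0.0872695 ]
t 3.15 tcp [0.6575 0.0624 0.0873] xdir -84.5 zdir [-0.008 -0.006 -1.   ] w 0.0175 F [-0.  -5.2 -0. ] j7 -1.4
delta [-10.04  -0.11  -0.13] spin 0.2
```

```bash

python3 -m pendant '{"delta_pos":[[-2.5,0,0],[-5,0,0],[-7.5,-0.05,0],[-10.1,-0.05,0],[-10.2,-0.05,0]],"spin":[0,0,0,0,0],"grip":[-1,-1,-1,-1,-1]}'
python3 -m pendant '{"delta_pos":[[0,0.6,0],[0,1.2,0],[0,1.8,0],[0,2.1,0],[0,2.1,0]],"spin":[0,0,0,0,0],"grip":[-1,-1,-1,-1,-1]}'
python3 -c "
from h import *
s,R=st();print(tof(s['tcp_pos']))"
```

```text
t: 3.65
tcp_pos: [0.6486, 0.1607, 0.0872]
tool_rot: [0.74, -0.673, 0.002, 0.007]
wrist_force: [0.1, -8.4, 3.4]
width: 0.0174
t: 4.15
tcp_pos: [0.6278, 0.1535, 0.0872]
tool_rot: [0.739, -0.674, 0.004, 0.009]
wrist_force: [1.4, -8.9, -0.4]
width: 0.0173
t 4.15 tcp [0.6278 0.1535 0.0872] xdir -84.8 zdir [-0.007 -0.019 -1.   ] w 0.0173 F [ 1.4 -8.9 -0.4] j7 -1.53
[-0.02202042  0.18595667  0.08724338]
```

```bash

python3 -m pendant '{"delta_pos":[[0.3,0,0],[0.3,0,0],[0.3,0,0],[0.3,0,0],[0.3,0,0]],"spin":[0,0,0,0,0],"grip":[1,1,1,1,1]}'
python3 -m pendant '{"delta_pos":[[0,0,-3],[0,0,-7],[0,0,-11],[0,0,-11],[0,0,-11]],"spin":[0,0,0,0,0],"grip":[1,1,1,1,1]}'
python3 - <<'E'
from h import *
f=grab('wrist','w2.png');np.savez('w2.npz',**f)
s,R=st();print(tof(s['tcp_pos']));go(fw(0,-.061,.2),5.25)
E
python3 m3.py w2.npz
```

```text
t: 4.65
tcp_pos: [0.628, 0.1515, 0.0873]
tool_rot: [0.739, -0.674, 0.003, 0.009]
wrist_force: [-0.5, 0.9, 0.4]
width: 0.0555
t: 5.15
tcp_pos: [0.6291, 0.1541, 0.1982]
tool_rot: [0.739, -0.673, 0.004, 0.008]
wrist_force: [-0.5, -0.9, -0.5]
width: 0.0885
t 5.2 tcp [0.6281 0.1539 0.1968] xdir -84.7 zdir [-0.008 -0.018 -1.   ] w 0.088 F [-0.7  0.3 -0.9] j7 -1.56
[-0.02164307  0.18641034  0.19681032]
t 5.2 tcp [0.6281 0.1539 0.1968] xdir -84.7 zdir [-0.008 -0.018 -1.   ] w 0.088 F [-0.7  0.3 -0.9] j7 -1.56
delta [24.75 -2.13  0.07] spin -89.9
+x 2722 yaw err deg 0.16 x0 0.0351 [-0.0038  0.0039] z 0.0362 -0.058 0.13
-x 2534 yaw err deg -0.04 x0 -0.0349 [-0.004   0.0039] z 0.0361 -0.075 0.13Traceback (most recent call last):
  File "m3.py", line 10, in <module>
    hull=cv2.convexHull(Q[m][:,:2].astype(np.float32)).reshape(-1,2)
         ^^^^^^^^^^^^^^^^^^^^^^^^^^^^^^^^^^^^^^^^^^^^^^^^^^^^^
AttributeError: 'NoneType' object has no attribute 'reshape'
```

View pics/w2.png

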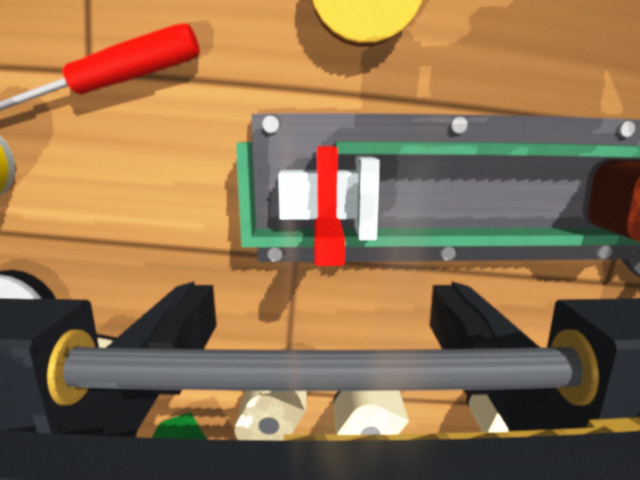

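The pusher is hooked: the red dog sits on the wall's end at (327,150), and the wall fit puts the channel axis within 0.1 mm. Next is the worn heel.

```bash

python3 -m pendant '{"delta_pos":[[4,-0.5,0],[9,-1,0],[14,-1.5,0],[19,-2,0],[23,-2.1,0]],"spin":[-8.5,-17,-25.5,-34,-42.5],"grip":[1,1,1,1,1]}' 40
python3 -m pendant '{"delta_pos":[[0,0,0],[0,0,0],[0,0,0],[0,0,0],[0,0,0]],"spin":[-8.5,-17,-25.5,-34,-42.5],"grip":[1,1,1,1,1]}'
python3 - <<'E'
from h import *
f=grab('wrist');np.savez('w3.npz',**f)
s,R=st();print(tof(s['tcp_pos']));go(fw(0,-.061,.06),5.25)
E
python3 m3.py w3.npz
```

```text
t: 5.7
tcp_pos: [0.6695, -0.0765, 0.1984]
tool_rot: [0.934, -0.358, -0.002, 0.011]
wrist_force: [1.1, -0.2, 0.7]
width: 0.0882
t: 6.2
tcp_pos: [0.6683, -0.076, 0.1961]
tool_rot: [1.0, 0.008, -0.008, 0.009]
wrist_force: [-0.6, -0.4, -0.8]
width: 0.0883
t 6.25 tcp [ 0.6682 -0.0763  0.1961] xdir 1.2 zdir [-0.016 -0.017 -1.   ] w 0.0883 F [-0.4 -0.1  0.7] j7 -0.09
[-0.0027792  -0.04657586  0.1960734 ]
t 6.25 tcp [ 0.6682 -0.0763  0.1961] xdir 1.2 zdir [-0.016 -0.017 -1.   ] w 0.0883 F [-0.4 -0.1  0.7] j7 -0.09
delta [ 0.6   1.19 13.62] spin -4.0
+x 2838 yaw err deg 0.38 x0 0.0346 [-0.0035  0.0036] z 0.0361 -0.088 0.101
-x 3000 yaw err deg -0.13 x0 -0.0351 [-0.0038  0.0039] z 0.0361 -0.088 0.107
drum [ 0.0011595  -0.16080499] 0.0785285838887378
post none
bar 928 c [   0.5 -159.4] [13.4 54.2] 67.8 z 0.1028 ext [-0.1721 -0.1458]
worn 2828 c [ -0.4 -58.4] [55.6 46.3] 0.6 z 0.0632 ext [-0.0804 -0.0357]
pusherface none
```

```bash

python3 -m pendant '{"delta_pos":[[0.3,0.6,3],[0.6,1.1,7],[0.6,1.1,10],[0.6,1.1,12],[0.6,1.1,13]],"spin":[-4,-4,-4,-4,-4],"grip":[1,1,1,1,1]}' 40
python3 -c "
from h import *
s,R=st();print(tof(s['tcp_pos']));go(fw(0,-.06,.059),5.25)"
```

```text
t: 6.75
tcp_pos: [0.6698, -0.089, 0.0623]
tool_rot: [0.999, 0.045, -0.011, 0.008]
wrist_force: [-0.7, -0.5, -0.4]
width: 0.0883
t 6.75 tcp [ 0.6698 -0.089   0.0623] xdir 5.1 zdir [-0.022 -0.016 -1.   ] w 0.0883 F [-0.7 -0.5 -0.4] j7 -0.05
[-0.00237055 -0.05937509  0.06230092]
t 6.75 tcp [ 0.6698 -0.089   0.0623] xdir 5.1 zdir [-0.022 -0.016 -1.   ] w 0.0883 F [-0.7 -0.5 -0.4] j7 -0.05
delta [0.24 0.06 0.33] spin -0.1
```

```bash

python3 -m pendant '{"delta_pos":[[0.24,0.05,0.33],[0.24,0.05,0.33],[0.24,0.05,0.33],[0.24,0.05,0.33],[0.24,0.05,0.33]],"spin":[0,0,0,0,0],"grip":[1,-1,-1,-1,-1]}' 40
python3 -m pendant '{"delta_pos":[[0,0,0],[0,0,-1.5],[0,0,-4],[0,0,-8],[0,0,-10]],"spin":[0,0,0,0,0],"grip":[-1,-1,-1,-1,-1]}'
python3 -c "
from h import *
go([.436,-.266,.1],12.5)"
```

```text
t: 7.25
tcp_pos: [0.6728, -0.0894, 0.06]
tool_rot: [0.999, 0.045, -0.011, 0.008]
wrist_force: [0.5, -0.0, -0.5]
width: 0.0583
t: 7.75
tcp_pos: [0.6767, -0.0878, 0.1644]
tool_rot: [0.999, 0.044, -0.008, 0.008]
wrist_force: [1.4, 0.7, -0.9]
width: 0.0556
t 7.75 tcp [ 0.6767 -0.0878  0.1644] xdir 5.1 zdir [-0.015 -0.017 -1.   ] w 0.0556 F [ 1.4  0.7 -0.9] j7 -0.03
delta [-25.44  15.51   7.1 ] spin -7.4
```

```bash

python3 -m pendant '{"delta_pos":[[-3,2,0],[-7,4.5,0],[-11,7,0],[-15,9.5,0],[-19,12,0]],"spin":[-2,-4,-7,-7,-7],"grip":[-1,-1,-1,-1,-1]}' 40
python3 -c "
from h import *
go([.436,-.266,.060],12.5)"
```

```text
t: 8.25
tcp_pos: [0.4969, -0.2253, 0.1708]
tool_rot: [0.994, 0.105, -0.008, 0.008]
wrist_force: [0.8, -1.4, -1.6]
width: 0.0555
t 8.25 tcp [ 0.4969 -0.2253  0.1708] xdir 12.1 zdir [-0.013 -0.018 -1.   ] w 0.0555 F [ 0.8 -1.4 -1.6] j7 0.24
delta [-6.62  2.53 11.23] spin -0.4
```

```bash

python3 -m pendant '{"delta_pos":[[-3.5,1.3,1],[-6.6,2.5,3],[-6.6,2.5,6.5],[-6.6,2.5,9.5],[-6.6,2.5,11]],"spin":[0,0,0,0,0],"grip":[-1,-1,-1,-1,-1]}' 40
python3 -m pendant '{"delta_pos":[[0,0,0.2],[0,0,0.2],[0,0,0.2],[0,0,0.2],[0,0,0.2]],"spin":[0,0,0,0,0],"grip":[-1,0.8,0.8,0.8,0.8]}' 
python3 -m pendant '{"delta_pos":[[0,0,0],[0,0,-3],[0,0,-8],[0,0,-12],[0,0,-14]],"spin":[0,0,0,0,0],"grip":[1,1,1,1,1]}' 
python3 - <<'E'
from h import *
st()
f=grab('scene','s2.png');np.savez('s2.npz',**f)
im=cv2.imread('pics/s2.png')[185:335,200:500]; cv2.imwrite('pics/c2.png',cv2.resize(im,(800,400),interpolation=cv2.INTER_CUBIC))
E
```

```text
t: 8.75
tcp_pos: [0.4358, -0.2659, 0.0614]
tool_rot: [0.994, 0.105, -0.008, 0.008]
wrist_force: [-0.6, 1.2, -0.2]
width: 0.0558
t: 9.25
tcp_pos: [0.4363, -0.2662, 0.0603]
tool_rot: [0.994, 0.105, -0.007, 0.009]
wrist_force: [-0.5, 0.8, 0.1]
width: 0.0792
t: 9.75
tcp_pos: [0.4392, -0.264, 0.2038]
tool_rot: [0.994, 0.105, -0.005, 0.01]
wrist_force: [0.4, 0.3, -0.8]
width: 0.0884
t 9.75 tcp [ 0.4392 -0.264   0.2038] xdir 12.0 zdir [-0.008 -0.021 -1.   ] w 0.0884 F [ 0.4  0.3 -0.8] j7 0.32
```

View pics/c2.png

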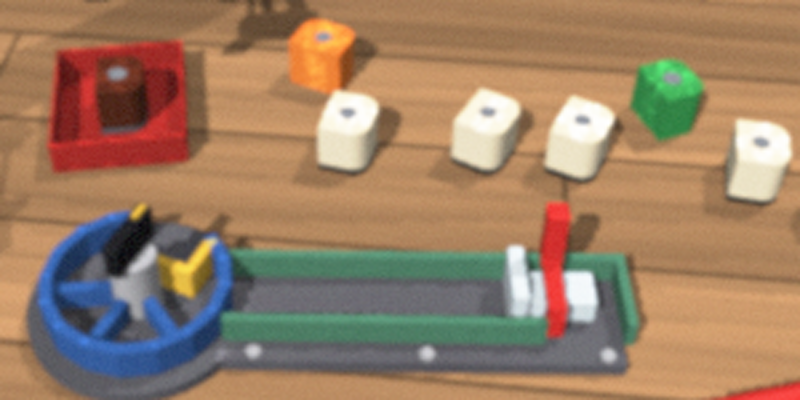

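Worn heel is in the tray at crop (120,95), and the four ivory heels stand clear at crop (348,130), (487,130), (580,138) and (757,160). I'll start with the heel nearest the tray.

```bash
cat > heels.py <<'E'
from h import *
def find(name,save=None):
    f=grab(name,save);P=cloud(f);hsv=cv2.cvtColor(f['img'],cv2.COLOR_RGB2HSV);H,S,V=[hsv[...,i].astype(int) for i in range(3)]
    x,y,z=P[...,0],P[...,1],P[...,2]
    for nm,zl in(('bench',.052),('channel',.064)):
        q=tof(P); inch=(abs(q[...,0])<.045)&(q[...,1]>-.15)&(q[...,1]<.17)
        m=((inch if nm=='channel' else ~inch)&(abs(z-zl)<.004)&(S<110)&(V>110)&(x>.3)&(x<.78)&(abs(y)<.6)).astype(np.uint8)
        m=cv2.morphologyEx(m,cv2.MORPH_CLOSE,np.ones((9,9)) if name=='wrist' else np.ones((3,3)))
        k,l,s,c=cv2.connectedComponentsWithStats(m)
        for i in range(1,k):
            if s[i,4]<(800 if name=='wrist' else 100): continue
            p=P[(l==i)&(abs(z-zl)<.004)];(cx,cy),(w,h),a=cv2.minAreaRect(p[:,:2].astype(np.float32)*1000)
            if w<h: a+=90
            print(nm,'px',c[i].round(),'n',s[i,4],'c',np.round([cx,cy],1),'size',round(max(w,h),1),round(min(w,h),1),'xaxis',round((a+90)%180-90,1),'z',np.median(p[:,2]).round(4),'feeder',np.round(tof([cx/1e3,cy/1e3,0])[:2]*1e3,1) if nm=='channel' else '')
if __name__=='__main__':
    find('wrist'); s,R=st()
E
python3 -c "
from h import *
go([.467,-.05,.2],-10)"
python3 -m pendant '{"delta_pos":[[0,-4,0],[0.3,-9,0],[0.6,-14,0],[1,-19,0],[1.5,-22,0]],"spin":[8,16,22,22,22],"grip":[1,1,1,1,1]}' 30
python3 heels.py
```

```text
t 9.8 tcp [ 0.4401 -0.2645  0.2054] xdir 12.0 zdir [-0.005 -0.022 -1.   ] w 0.0881 F [ 1.1 -0.5  1. ] j7 0.32
delta [  7.1  -20.42   0.05] spin 22.0
t: 10.3
tcp_pos: [0.4075, -0.043, 0.2007]
tool_rot: [0.996, -0.085, -0.002, 0.011]
wrist_force: [0.5, -0.6, 0.9]
width: 0.0879
bench px [353.  21.] n 3788 c [448.   89.5] size 56.5 32.6 xaxis -24.8 z 0.0512 feeder 
bench px [402. 199.] n 4860 c [465.9 -34.5] size 56.5 46.6 xaxis -9.3 z 0.0512 feeder 
t 10.35 tcp [ 0.4081 -0.0384  0.2006] xdir -9.4 zdir [-0.006 -0.018 -1.   ] w 0.0883 F [-0.5  4.  -0.4] j7 -0.37
```

```bash
python3 - <<'E'
from h import *
f=dict(np.load('s2.npz'));P=cloud(f);hsv=cv2.cvtColor(f['img'],cv2.COLOR_RGB2HSV)
m=(hsv[...,0]>5)&(hsv[...,0]<16)&(hsv[...,1]>190)&(P[...,2]>.045)&(P[...,2]<.06)&(P[...,0]<.5)
p=P[m];print(m.sum(),cv2.minAreaRect(p[:,:2].astype(np.float32)*1000))
go([.4659,-.0345,.12],-9.3);go([.4659,-.0345,.048],-9.3)
E
```

```text
65 ((388.7366943359375, -152.78732299804688), (62.568634033203125, 226.0086669921875), 22.7059268951416)
t 10.35 tcp [ 0.4081 -0.0384  0.2006] xdir -9.4 zdir [-0.006 -0.018 -1.   ] w 0.0883 F [-0.5  4.  -0.4] j7 -0.37
delta [ 5.66 -1.48  8.02] spin -0.1
t 10.35 tcp [ 0.4081 -0.0384  0.2006] xdir -9.4 zdir [-0.006 -0.018 -1.   ] w 0.0883 F [-0.5  4.  -0.4] j7 -0.37
delta [ 5.68 -1.62 15.22] spin -0.1
```

```bash

python3 -m pendant '{"delta_pos":[[3,-0.8,0],[5.68,-1.5,2],[5.68,-1.5,6],[5.68,-1.6,8],[5.68,-1.6,8]],"spin":[0,0,0,0,0],"grip":[0.73,0.73,0.73,0.73,0.73]}' 30
python3 -c "
from h import *
go([.4659,-.0345,.048],-9.3)"
```

```text
t: 10.85
tcp_pos: [0.4647, -0.0335, 0.1179]
tool_rot: [0.997, -0.081, -0.005, 0.01]
wrist_force: [-0.2, 0.1, 0.5]
width: 0.076
t 10.85 tcp [ 0.4647 -0.0335  0.1179] xdir -9.3 zdir [-0.011 -0.019 -1.   ] w 0.076 F [-0.2  0.1  0.5] j7 -0.39
delta [ 0.19 -0.06  6.99] spin -0.0
```

```bash

python3 -m pendant '{"delta_pos":[[0.2,0,3.5],[0.2,0,6.5],[0.2,0,7],[0.2,0,7],[0.2,0,7]],"spin":[0,0,0,0,0],"grip":[0.73,0.73,0.73,-1,-1]}' 40
python3 -m pendant '{"delta_pos":[[0,0,0],[0,0,0],[0,0,-1.5],[0,0,-5],[0,0,-9]],"spin":[0,0,0,0,0],"grip":[-1,-1,-1,-1,-1]}'
python3 -c "
from h import *
go(fw(0,-.055,.15),5.25)"
```

```text
t: 11.35
tcp_pos: [0.4666, -0.0352, 0.0494]
tool_rot: [0.997, -0.081, -0.004, 0.01]
wrist_force: [-0.4, -0.2, 0.0]
width: 0.0623
t: 11.85
tcp_pos: [0.4666, -0.0335, 0.1402]
tool_rot: [0.997, -0.081, -0.005, 0.01]
wrist_force: [-0.0, -0.7, -0.3]
width: 0.0557
t 11.85 tcp [ 0.4666 -0.0335  0.1402] xdir -9.3 zdir [-0.011 -0.019 -1.   ] w 0.0557 F [-0.  -0.7 -0.3] j7 -0.39
delta [21.06  1.73 -1.11] spin -14.6
```

```bash

python3 -m pendant '{"delta_pos":[[4,0.3,-1],[9,0.7,-1],[14,1.1,-1],[18,1.5,-1],[21,1.7,-1]],"spin":[-5,-10,-14.6,-14.6,-14.6],"grip":[-1,-1,-1,-1,-1]}'
python3 - <<'E'
from h import *
s,R=st();print(tof(s['tcp_pos']))
go(fw(0,-.055,.06),5.25)
f=grab('wrist','w4.png');np.savez('w4.npz',**f)
E
python3 m3.py w4.npz | head -3
```

```text
t: 12.35
tcp_pos: [0.6734, -0.0859, 0.1498]
tool_rot: [0.999, 0.045, -0.005, 0.009]
wrist_force: [0.3, 0.6, -1.8]
width: 0.0557
t 12.35 tcp [ 0.6734 -0.0859  0.1498] xdir 5.2 zdir [-0.009 -0.019 -1.   ] w 0.0557 F [ 0.3  0.6 -1.8] j7 -0.06
[ 0.00149252 -0.0565491   0.14983106]
t 12.35 tcp [ 0.6734 -0.0859  0.1498] xdir 5.2 zdir [-0.009 -0.019 -1.   ] w 0.0557 F [ 0.3  0.6 -1.8] j7 -0.06
delta [-0.05 -0.32  8.98] spin -0.1
+x 3351 yaw err deg 0.23 x0 0.035 [-0.0038  0.0037] z 0.0361 -0.066 0.081
-x 2745 yaw err deg 0.25 x0 -0.0341 [-0.0033  0.0031] z 0.0361 -0.063 0.081
drum [ 0.0016367  -0.15970438] 0.07621665562712253
```

View pics/w4.png

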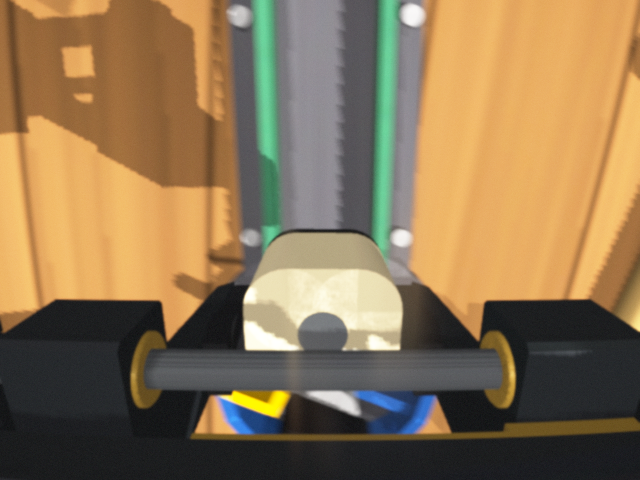

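```bash

python3 -m pendant '{"delta_pos":[[0,-0.5,1],[0,-0.5,3],[0,-0.5,5],[0,-0.5,6.2],[0,-0.5,6.2]],"spin":[0,0,0,0,0],"grip":[-1,-1,-1,-1,-1]}'
python3 -c "
from h import *
s,R=st();print(tof(s['tcp_pos']))
go(fw(0.0005,-.053,.06),5.25)"
```

```text
t: 12.9
tcp_pos: [0.6745, -0.0826, 0.0856]
tool_rot: [0.999, 0.045, -0.004, 0.01]
wrist_force: [0.3, -0.0, -0.4]
width: 0.0558
t 12.9 tcp [ 0.6745 -0.0826  0.0856] xdir 5.1 zdir [-0.008 -0.02  -1.   ] w 0.0558 F [ 0.3 -0.  -0.4] j7 -0.09
[ 0.0029616  -0.05336131  0.08562348]
t 12.9 tcp [ 0.6745 -0.0826  0.0856] xdir 5.1 zdir [-0.008 -0.02  -1.   ] w 0.0558 F [ 0.3 -0.  -0.4] j7 -0.09
delta [-0.22 -0.08  2.56] spin -0.1
```

```bash

python3 -m pendant '{"delta_pos":[[-0.25,-0.05,0],[-0.25,-0.05,0.5],[-0.25,-0.05,1.2],[-0.25,-0.05,1.9],[-0.25,-0.05,2.4]],"spin":[0,0,0,0,0],"grip":[-1,-1,-1,-1,-1]}'
python3 -c "
from h import *
s,R=st();print(tof(s['tcp_pos']))
go(fw(0.0005,-.053,.06),5.25)"
```

```text
t: 13.4
tcp_pos: [0.6714, -0.0828, 0.0622]
tool_rot: [0.999, 0.045, -0.005, 0.01]
wrist_force: [-12.9, 1.4, 41.3]
width: 0.0556
t 13.4 tcp [ 0.6714 -0.0828  0.0622] xdir 5.1 zdir [-0.009 -0.02  -1.   ] w 0.0556 F [-12.9   1.4  41.3] j7 -0.1
[-0.00014001 -0.05334962  0.06220779]
t 13.4 tcp [ 0.6714 -0.0828  0.0622] xdir 5.1 zdir [-0.009 -0.02  -1.   ] w 0.0556 F [-12.9   1.4  41.3] j7 -0.1
delta [ 0.07 -0.04  0.22] spin -0.1
```

```bash

python3 -m pendant '{"delta_pos":[[0.05,0,-0.1],[0.05,0,-0.1],[0.05,0,-0.1],[0.05,0,-0.1],[0.05,0,-0.1]],"spin":[0,0,0,0,0],"grip":[-1,1,1,1,1]}'
python3 -m pendant '{"delta_pos":[[0,0,0],[0,0,-2],[0,0,-6],[0,0,-10],[0,0,-13]],"spin":[0,0,0,0,0],"grip":[1,1,1,1,1]}'
python3 - <<'E'
import heels
heels.find('wrist');heels.find('scene')
from h import *
s,R=st();print(tof(s['tcp_pos']));go([.452,.07,.2],-25)
E
```

```text
t: 13.9
tcp_pos: [0.6719, -0.0828, 0.0631]
tool_rot: [0.999, 0.045, -0.005, 0.01]
wrist_force: [0.2, 0.1, -0.9]
width: 0.0856
t: 14.4
tcp_pos: [0.6738, -0.0801, 0.1955]
tool_rot: [0.999, 0.045, -0.004, 0.01]
wrist_force: [0.6, -0.6, -0.3]
width: 0.0881
channel px [321. 233.] n 5181 c [671.8 -82.2] size 56.1 46.7 xaxis 4.6 z 0.0632 feeder [  0.3 -52.7]
bench px [383. 228.] n 294 c [451.8  96.3] size 59.1 47.4 xaxis -27.2 z 0.0526 feeder 
bench px [418. 231.] n 299 c [453.5 184.5] size 59.3 47.1 xaxis -20.4 z 0.0527 feeder 
bench px [485. 239.] n 299 c [467.5 346.1] size 61.2 45.3 xaxis -4.8 z 0.0527 feeder 
bench px [541. 305.] n 136 c [659.7 434. ] size 63.5 37.0 xaxis 48.5 z 0.053 feeder 
channel px [298. 284.] n 424 c [672.2 -82.4] size 58.1 45.5 xaxis 7.0 z 0.0646 feeder [  0.7 -53. ]
t 14.5 tcp [ 0.6762 -0.08    0.1982] xdir 5.1 zdir [ 0.   -0.02 -1.  ] w 0.0882 F [ 0.8 -0.8  0.2] j7 -0.06
[ 0.00489287 -0.05100687  0.1981882 ]
t 14.5 tcp [ 0.6762 -0.08    0.1982] xdir 5.1 zdir [ 0.   -0.02 -1.  ] w 0.0882 F [ 0.8 -0.8  0.2] j7 -0.06
delta [-21.   -16.94  -0.49] spin 30.1
```

```bash

python3 -m pendant '{"delta_pos":[[-3.5,-3,0],[-7,-6,0],[-10.5,-9,0],[-14,-12,0],[-17.5,-15,0]],"spin":[6,12,18,24,30],"grip":[0.73,0.73,0.73,0.73,0.73]}' 40
python3 -c "
from h import *
go([.452,.07,.2],-25)"
```

```text
t: 15.0
tcp_pos: [0.4866, 0.0543, 0.195]
tool_rot: [0.976, -0.218, 0.002, 0.01]
wrist_force: [0.4, 0.0, 0.8]
width: 0.0761
t 15.0 tcp [0.4866 0.0543 0.195 ] xdir -25.2 zdir [-0.   -0.02 -1.  ] w 0.0761 F [0.4 0.  0.8] j7 -0.74
delta [-3.79  0.06 -0.53] spin -0.2
```

```bash

python3 -m pendant '{"delta_pos":[[-2,0,0],[-3.8,0,0],[-3.8,0,0]],"spin":[0,0,0],"grip":[0.73,0.73,0.73]}' 40
python3 heels.py
```

```text
t: 15.3
tcp_pos: [0.4494, 0.0715, 0.1942]
tool_rot: [0.976, -0.216, 0.0, 0.01]
wrist_force: [0.0, 0.5, -0.6]
width: 0.0762
bench px [253.  71.] n 6345 c [453.2 183.9] size 56.1 46.5 xaxis -21.9 z 0.0512 feeder 
bench px [309. 194.] n 5181 c [451.1  96.1] size 56.2 46.4 xaxis -24.9 z 0.0512 feeder 
t 15.35 tcp [0.4515 0.0708 0.1943] xdir -25.1 zdir [-0.001 -0.02  -1.   ] w 0.0761 F [-0.1  0.7  0.2] j7 -0.79
```

```bash

python3 -m pendant '{"delta_pos":[[-0.6,-1.3,1],[-1.2,-2.5,3.5],[-1.2,-2.5,7],[-1.2,-2.5,8],[-1.2,-2.5,8]],"spin":[0,0,0,0,0],"grip":[0.73,0.73,0.73,0.73,0.73]}' 40
python3 -c "
from h import *
go([.4511,.0961,.048],-24.9)"
```

```text
t: 15.85
tcp_pos: [0.4511, 0.0958, 0.1125]
tool_rot: [0.976, -0.218, 0.0, 0.011]
wrist_force: [-0.0, 0.1, -0.1]
width: 0.0761
t 15.85 tcp [0.4511 0.0958 0.1125] xdir -25.1 zdir [-0.004 -0.022 -1.   ] w 0.0761 F [-0.   0.1 -0.1] j7 -0.85
delta [-0.05 -0.16  6.45] spin -0.2
```

```bash

python3 -m pendant '{"delta_pos":[[0,-0.1,3],[0,-0.15,6],[0,-0.15,6.4],[0,-0.15,6.4],[0,-0.15,6.4]],"spin":[0,0,0,0,0],"grip":[0.73,0.73,0.73,-1,-1]}' 40
python3 -m pendant '{"delta_pos":[[0,0,0],[0,0,0],[0,0,-1.5],[0,0,-5],[0,0,-10]],"spin":[0,0,0,0,0],"grip":[-1,-1,-1,-1,-1]}'
python3 -c "
from h import *
go(fw(0,.003,.15),5.25)"
```

```text
t: 16.35
tcp_pos: [0.4524, 0.0956, 0.05]
tool_rot: [0.976, -0.218, 0.001, 0.011]
wrist_force: [-1.0, 0.2, -0.2]
width: 0.0624
t: 16.85
tcp_pos: [0.4515, 0.0975, 0.1502]
tool_rot: [0.976, -0.218, -0.0, 0.012]
wrist_force: [1.8, 0.3, -1.8]
width: 0.0558
t 16.85 tcp [0.4515 0.0975 0.1502] xdir -25.2 zdir [-0.005 -0.023 -1.   ] w 0.0558 F [ 1.8  0.3 -1.8] j7 -0.85
delta [24.74  2.09  0.18] spin -30.4
```

```bash

python3 -m pendant '{"delta_pos":[[4,0.4,0],[8.5,0.7,0],[13,1.1,0],[17.5,1.5,0],[22,1.9,0]],"spin":[-6,-12,-18,-24,-30.4],"grip":[-1,-1,-1,-1,-1]}'
python3 -c "
from h import *
go(fw(0.0003,.003,.09),5.25)"
```

```text
t: 17.35
tcp_pos: [0.6436, -0.0148, 0.1525]
tool_rot: [0.999, 0.048, -0.003, 0.011]
wrist_force: [1.7, 0.4, -1.4]
width: 0.0554
t 17.35 tcp [ 0.6436 -0.0148  0.1525] xdir 5.4 zdir [-0.005 -0.023 -1.   ] w 0.0554 F [ 1.7  0.4 -1.4] j7 -0.22
delta [2.24 1.27 6.27] spin 0.2
```

```bash

python3 -m pendant '{"delta_pos":[[1.2,0.6,0],[2.1,1.2,2],[2.1,1.2,5],[2.1,1.2,6],[2.1,1.2,6.1]],"spin":[0,0,0,0,0],"grip":[-1,-1,-1,-1,-1]}'
python3 -c "
from h import *
s,R=st();print(tof(s['tcp_pos']))
go(fw(0.0003,.003,.062),5.25)"
```

```text
t: 17.85
tcp_pos: [0.6636, -0.0261, 0.0903]
tool_rot: [0.999, 0.048, -0.005, 0.011]
wrist_force: [-0.1, 0.4, -1.1]
width: 0.0555
t 17.85 tcp [ 0.6636 -0.0261  0.0903] xdir 5.5 zdir [-0.009 -0.023 -1.   ] w 0.0555 F [-0.1  0.4 -1.1] j7 -0.21
[-0.00276345  0.00387937  0.09034062]
t 17.85 tcp [ 0.6636 -0.0261  0.0903] xdir 5.5 zdir [-0.009 -0.023 -1.   ] w 0.0555 F [-0.1  0.4 -1.1] j7 -0.21
delta [0.34 0.03 2.83] spin 0.2
```

```bash

python3 -m pendant '{"delta_pos":[[0.33,0,0],[0.33,0,0.5],[0.33,0,1.2],[0.33,0,1.9],[0.33,0,2.5]],"spin":[0,0,0,0,0],"grip":[-1,-1,-1,-1,-1]}'
python3 -c "
from h import *
s,R=st();print(tof(s['tcp_pos']))
go(fw(0.0003,.003,.062),5.25)"
```

```text
t: 18.35
tcp_pos: [0.6664, -0.0264, 0.0648]
tool_rot: [0.999, 0.048, -0.005, 0.012]
wrist_force: [-0.3, 1.0, -1.5]
width: 0.0559
t 18.35 tcp [ 0.6664 -0.0264  0.0648] xdir 5.5 zdir [-0.01  -0.024 -1.   ] w 0.0559 F [-0.3  1.  -1.5] j7 -0.22
[2.96412602e-05 3.26108466e-03 6.47887963e-02]
t 18.35 tcp [ 0.6664 -0.0264  0.0648] xdir 5.5 zdir [-0.01  -0.024 -1.   ] w 0.0559 F [-0.3  1.  -1.5] j7 -0.22
delta [0.03 0.02 0.28] spin 0.2
```

```bash

python3 -m pendant '{"delta_pos":[[0,0,0.3],[0,0,0.3],[0,0,0.3],[0,0,0.3],[0,0,0.3]],"spin":[0,0,0,0,0],"grip":[-1,1,1,1,1]}'
python3 -m pendant '{"delta_pos":[[0,0,0],[0,0,-2],[0,0,-6],[0,0,-10],[0,0,-13]],"spin":[0,0,0,0,0],"grip":[1,1,1,1,1]}'
python3 - <<'E'
import heels
heels.find('wrist')
from h import *
s,R=st();print(tof(s['tcp_pos']));go([.453,.16,.2],-22)
E
```

```text
t: 18.85
tcp_pos: [0.6664, -0.0265, 0.0615]
tool_rot: [0.999, 0.048, -0.005, 0.012]
wrist_force: [0.2, -0.9, -0.0]
width: 0.0851
t: 19.35
tcp_pos: [0.6683, -0.0233, 0.1939]
tool_rot: [0.999, 0.048, -0.004, 0.011]
wrist_force: [0.5, -0.3, 0.8]
width: 0.0881
channel px [320. 235.] n 5212 c [665.6 -27. ] size 56.1 46.6 xaxis 5.6 z 0.0632 feeder [-0.8  2.8]
channel px [321. 309.] n 4458 c [672.1 -82.2] size 56.2 47.5 xaxis 4.0 z 0.0632 feeder [  0.5 -52.8]
t 19.4 tcp [ 0.6711 -0.023   0.1989] xdir 5.5 zdir [ 0.001 -0.023 -1.   ] w 0.0881 F [1.4 0.4 3.4] j7 -0.17
[0.00497459 0.00631771 0.19889326]
t 19.4 tcp [ 0.6711 -0.023   0.1989] xdir 5.5 zdir [ 0.001 -0.023 -1.   ] w 0.0881 F [1.4 0.4 3.4] j7 -0.17
delta [-19.97 -20.28  -0.54] spin 27.5
```

Two are in. The third heel is near (0.453, 0.184).

```bash

python3 -m pendant '{"delta_pos":[[-3.3,-3.3,0],[-6.6,-6.7,0],[-10,-10,0],[-13.3,-13.5,0],[-16.6,-17,0]],"spin":[6,12,18,24,27.5],"grip":[0.73,0.73,0.73,0.73,0.73]}' 40
python3 -m pendant '{"delta_pos":[[-2.5,-2.5,0],[-2,-4,0],[-2,-4,0]],"spin":[0,0,0],"grip":[0.73,0.73,0.73]}'
python3 - <<'E'
import heels
heels.find('wrist')
from h import *
go([.453,.1835,.115],-22)
E
```

```text
t: 19.9
tcp_pos: [0.4882, 0.1314, 0.1953]
tool_rot: [0.981, -0.193, 0.003, 0.011]
wrist_force: [0.1, 1.3, 0.6]
width: 0.0764
t: 20.2
tcp_pos: [0.4855, 0.179, 0.1945]
tool_rot: [0.982, -0.191, 0.004, 0.01]
wrist_force: [0.2, -0.2, -0.1]
width: 0.0762
bench px [193.  19.] n 3510 c [465.7 336.5] size 57.3 30.7 xaxis -8.0 z 0.0511 feeder 
bench px [276. 237.] n 4726 c [453.1 183.9] size 56.1 46.2 xaxis -22.2 z 0.0512 feeder 
t 20.25 tcp [0.4853 0.1766 0.1943] xdir -22.2 zdir [ 0.002 -0.022 -1.   ] w 0.076 F [-0.1 -0.7 -0.3] j7 -0.96
delta [-3.33  0.43  7.91] spin -0.2
```

```bash

python3 -m pendant '{"delta_pos":[[-2,0.2,1],[-3.3,0.35,4],[-3.3,0.35,7],[-3.3,0.4,8],[-3.3,0.4,8]],"spin":[0,0,0,0,0],"grip":[0.73,0.73,0.73,0.73,0.73]}' 40
python3 -c "
from h import *
go([.4531,.1839,.048],-22.2)"
```

```text
t: 20.75
tcp_pos: [0.4531, 0.1818, 0.1131]
tool_rot: [0.981, -0.194, 0.002, 0.012]
wrist_force: [-0.6, -0.2, 0.0]
width: 0.0763
t 20.75 tcp [0.4531 0.1818 0.1131] xdir -22.3 zdir [-0.    -0.024 -1.   ] w 0.0763 F [-0.6 -0.2  0. ] j7 -1.02
delta [-0.14 -0.35  6.5 ] spin -0.1
```

```bash

python3 -m pendant '{"delta_pos":[[-0.1,-0.3,3],[-0.1,-0.35,6],[-0.1,-0.35,6.5],[-0.1,-0.35,6.5],[-0.1,-0.35,6.5]],"spin":[0,0,0,0,0],"grip":[0.73,0.73,0.73,-1,-1]}' 40
python3 -m pendant '{"delta_pos":[[0,0,0],[0,0,0],[0,0,-1.5],[0,0,-5],[0,0,-10]],"spin":[0,0,0,0,0],"grip":[-1,-1,-1,-1,-1]}'
python3 -c "
from h import *
go(fw(0,.059,.15),5.25)"
```

```text
t: 21.25
tcp_pos: [0.4544, 0.1838, 0.0494]
tool_rot: [0.981, -0.194, 0.003, 0.011]
wrist_force: [-1.0, -0.2, 0.4]
width: 0.0624
t: 21.75
tcp_pos: [0.453, 0.1856, 0.1495]
tool_rot: [0.981, -0.194, 0.002, 0.013]
wrist_force: [1.0, 0.4, -0.2]
width: 0.0556
t 21.75 tcp [0.453  0.1856 0.1495] xdir -22.4 zdir [-0.002 -0.026 -1.   ] w 0.0556 F [ 1.   0.4 -0.2] j7 -1.02
delta [25.21  6.55  0.31] spin -27.6
```

```bash

python3 -m pendant '{"delta_pos":[[4,1,0],[8.5,2.2,0],[13,3.4,0],[17.5,4.5,0],[22,5.7,0]],"spin":[-6,-12,-18,-24,-27.6],"grip":[-1,-1,-1,-1,-1]}'
python3 -c "
from h import *
go(fw(0.0003,.059,.09),5.25)"
```

```text
t: 22.25
tcp_pos: [0.636, 0.0475, 0.1535]
tool_rot: [0.999, 0.047, -0.001, 0.013]
wrist_force: [1.5, 0.8, -0.1]
width: 0.0559
t 22.25 tcp [0.636  0.0475 0.1535] xdir 5.4 zdir [-0.001 -0.026 -1.   ] w 0.0559 F [ 1.5  0.8 -0.1] j7 -0.35
delta [2.4  1.92 6.4 ] spin 0.2
```

```bash

python3 -m pendant '{"delta_pos":[[1.2,0.9,0],[2.4,1.85,2],[2.4,1.85,5],[2.4,1.85,6],[2.4,1.85,6.1]],"spin":[0.2,0.2,0.2,0.2,0.2],"grip":[-1,-1,-1,-1,-1]}'
python3 -c "
from h import *
s,R=st();print(tof(s['tcp_pos']))
go(fw(0.0003,.059,.062),5.25)"
```

```text
t: 22.75
tcp_pos: [0.6657, 0.0325, 0.0979]
tool_rot: [0.999, 0.046, 0.004, 0.011]
wrist_force: [-1.3, 3.1, 24.5]
width: 0.0557
t 22.75 tcp [0.6657 0.0325 0.0979] xdir 5.3 zdir [ 0.009 -0.022 -1.   ] w 0.0557 F [-1.3  3.1 24.5] j7 -0.34
[0.00467644 0.06198561 0.09794145]
t 22.75 tcp [0.6657 0.0325 0.0979] xdir 5.3 zdir [ 0.009 -0.022 -1.   ] w 0.0557 F [-1.3  3.1 24.5] j7 -0.34
delta [-0.46  0.22  3.6 ] spin 0.0
```

Unexpected 24 N upward at z = 0.098, so the heel may have slipped. I'll raise it and look.

```bash

python3 -m pendant '{"delta_pos":[[0,0,-2],[0,0,-4],[0,0,-6]],"spin":[0,0,0],"grip":[-1,-1,-1]}'
python3 - <<'E'
from h import *
st()
f=grab('wrist','w5.png')
f=grab('side','sd2.png')
a=cv2.imread('pics/w5.png')[100:400,120:520];b=cv2.imread('pics/sd2.png')[130:350,200:460]
cv2.imwrite('pics/c3.png',np.hstack([cv2.resize(a,(400,300)),cv2.resize(b,(400,300))]))
E
```

```text
t: 23.05
tcp_pos: [0.6648, 0.0336, 0.1593]
tool_rot: [0.999, 0.046, 0.004, 0.011]
wrist_force: [-0.0, -0.1, -1.2]
width: 0.0557
t 23.05 tcp [0.6648 0.0336 0.1593] xdir 5.3 zdir [ 0.009 -0.022 -1.   ] w 0.0557 F [-0.  -0.1 -1.2] j7 -0.31
```

View pics/c3.png

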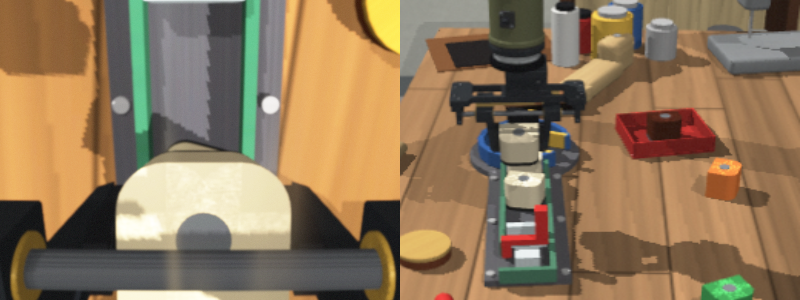

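```bash

python3 - <<'E'
from h import *
grab('scene','s3.png');grab('side','sd3.png')
a=cv2.imread('pics/s3.png')[215:345,200:460];b=cv2.imread('pics/sd3.png')[190:350,230:390]
cv2.imwrite('pics/c4.png',np.hstack([cv2.resize(a,(480,240),interpolation=2),cv2.resize(b,(240,240),interpolation=2)]))
cv2.imwrite('pics/c4.png',np.vstack([cv2.resize(a,(600,300),interpolation=2),np.hstack([cv2.resize(b,(300,300),interpolation=2),cv2.resize(cv2.imread('pics/s3.png')[200:300,300:400],(300,300),interpolation=2)])]))
import heels;heels.find('scene')
E
```

```text
bench px [485. 239.] n 305 c [467.7 346.2] size 61.9 44.6 xaxis -5.7 z 0.0528 feeder 
bench px [542. 305.] n 138 c [660.7 433.2] size 63.1 36.7 xaxis 47.2 z 0.0528 feeder 
channel px [335. 285.] n 436 c [666.2  -3.1] size 58.3 46.3 xaxis -10.6 z 0.0647 feeder [ 2.  26.5]
channel px [298. 284.] n 428 c [672.6 -82.2] size 58.0 45.6 xaxis 6.2 z 0.0645 feeder [  1.  -52.9]
```

View pics/c4.png

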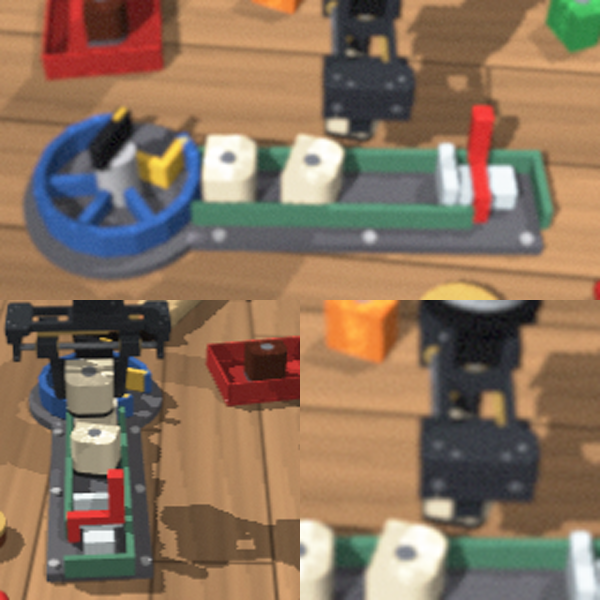

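Heel 2 was knocked in the channel, now at feeder y ≈ 26 mm and rotated about 16°. The held heel touched its top. I'll put the held heel at y = 115 instead, then re-square heel 2.

```bash

python3 -m pendant '{"delta_pos":[[-0.4,-2,0],[-0.9,-4,0],[-0.9,-5,0],[-0.9,-5.2,1],[-0.9,-5.2,2]],"spin":[0,0,0,0,0],"grip":[-1,-1,-1,-1,-1]}'
python3 -c "
from h import *
s,R=st();print(tof(s['tcp_pos']))
go(fw(0.0003,.115,.095),5.25)"
```

```text
t: 23.8
tcp_pos: [0.6509, 0.0833, 0.1347]
tool_rot: [0.999, 0.046, 0.003, 0.012]
wrist_force: [0.2, -0.0, -1.0]
width: 0.0555
t 23.8 tcp [0.6509 0.0833 0.1347] xdir 5.3 zdir [ 0.007 -0.024 -1.   ] w 0.0555 F [ 0.2 -0.  -1. ] j7 -0.4
[-0.00543954  0.1139676   0.13466578]
t 23.8 tcp [0.6509 0.0833 0.1347] xdir 5.3 zdir [ 0.007 -0.024 -1.   ] w 0.0555 F [ 0.2 -0.  -1. ] j7 -0.4
delta [ 0.56 -0.2   3.97] spin 0.0
```

```bash

python3 -m pendant '{"delta_pos":[[0.5,-0.2,0],[0.55,-0.2,1.5],[0.55,-0.2,3],[0.55,-0.2,4],[0.55,-0.2,4]],"spin":[0,0,0,0,0],"grip":[-1,-1,-1,-1,-1]}'
python3 - <<'E'
from h import *
f=grab('wrist');np.savez('w6.npz',**f);s,R=st();print(tof(s['tcp_pos']))
P=cloud(f);hsv=cv2.cvtColor(f['img'],cv2.COLOR_RGB2HSV);H,S,V=[hsv[...,i].astype(int) for i in range(3)]
z=P[...,2];m=(S<110)&(V>90)&(z>.06)&(z<.115);q=tof(P[m]);k=q[(abs(q[:,0])<.05)&(q[:,1]>.08)&(q[:,1]<.145)]
print(len(k),np.percentile(k,[2,50,98],axis=0).round(4))
t=k[k[:,2]>np.percentile(k[:,2],60)];print(cv2.minAreaRect(t[:,:2].astype(np.float32)*1000), np.median(t[:,2]))
go(fw(0.0003,.115,.062),5.25)
E
```

```text
t: 24.3
tcp_pos: [0.6549, 0.0842, 0.0923]
tool_rot: [0.999, 0.046, 0.001, 0.012]
wrist_force: [-0.2, 0.3, -1.2]
width: 0.0558
t 24.35 tcp [0.6557 0.0845 0.0934] xdir 5.2 zdir [ 0.005 -0.024 -1.   ] w 0.056 F [-0.6 -0.1 -0.5] j7 -0.42
[-0.00053492  0.11473043  0.0934061 ]
16684 [[-0.0278  0.0992  0.0763]
 [-0.0015  0.1282  0.1038]
 [ 0.0256  0.1423  0.1116]]
((-1.0593738555908203, 116.40463256835938), (37.903560638427734, 56.10563278198242), 89.30602264404297) 0.10640829797540781
t 24.35 tcp [0.6557 0.0845 0.0934] xdir 5.2 zdir [ 0.005 -0.024 -1.   ] w 0.056 F [-0.6 -0.1 -0.5] j7 -0.42
delta [ 0.08 -0.1   3.14] spin -0.0
```

```bash

python3 - <<'E'
from h import *
f=dict(np.load('w6.npz'));P=cloud(f);hsv=cv2.cvtColor(f['img'],cv2.COLOR_RGB2HSV);H,S,V=[hsv[...,i].astype(int) for i in range(3)]
q=tof(P)
for y in np.arange(.09,.148,.004):
    m=(S<120)&(V>60)&(q[...,2]>.04)&(q[...,2]<.12)&(abs(q[...,0])<.012)&(abs(q[...,1]-y)<.002)
    if m.sum()>5: print(y.round(3),m.sum(),np.percentile(q[m][:,2],[5,50,95]).round(4),'row',np.where(m)[0].mean().round())
cv2.imwrite('pics/w6.png',cv2.cvtColor(f['img'],cv2.COLOR_RGB2BGR)[120:420,160:480])
E
```

```text
0.098 310 [0.1102 0.1111 0.1121] row 400.0
0.102 575 [0.1099 0.1108 0.1118] row 395.0
0.114 38 [0.1056 0.1065 0.107 ] row 349.0
0.118 896 [0.1057 0.1069 0.108 ] row 343.0
0.122 960 [0.1045 0.1059 0.1071] row 331.0
0.126 984 [0.1034 0.1046 0.106 ] row 318.0
0.13 1013 [0.0557 0.1033 0.1046] row 302.0
0.134 1158 [0.0639 0.1022 0.1034] row 286.0
0.138 1215 [0.0771 0.101  0.1024] row 274.0
0.142 1022 [0.0902 0.1002 0.1014] row 265.0
0.146 238 [0.0541 0.0551 0.0561] row 216.0
```

View pics/w6.png

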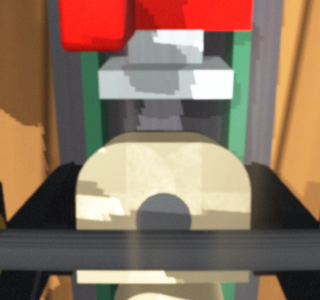

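The press pitched the held heel about 14° (top slopes from z 111 to 100 mm towards the pusher). The back edge will come about 5 mm above the bed. I'll lower it and release so it settles flat between the walls.

```bash

python3 -m pendant '{"delta_pos":[[0.1,0,1],[0.1,0,2],[0.1,0,2.8],[0.1,0,3.3],[0.1,0,3.3]],"spin":[0,0,0,0,0],"grip":[-1,-1,-1,-1,-1]}' 40
python3 -c "
from h import *
s,R=st();print(tof(s['tcp_pos']))"
```

```text
t: 24.85
tcp_pos: [0.6562, 0.0836, 0.0594]
tool_rot: [0.999, 0.046, 0.001, 0.012]
wrist_force: [0.5, 0.8, -1.4]
width: 0.0552
t 24.85 tcp [0.6562 0.0836 0.0594] xdir 5.3 zdir [ 0.003 -0.025 -1.   ] w 0.0552 F [ 0.5  0.8 -1.4] j7 -0.43
[-7.98412717e-05  1.13826211e-01  5.94149055e-02]
```

```bash

python3 -m pendant '{"delta_pos":[[0,0,0],[0,0,0],[0,0,0],[0,0,0],[0,0,0]],"spin":[0,0,0,0,0],"grip":[-1,-1,1,1,1]}' 3
python3 -m pendant '{"delta_pos":[[0,0,0],[0,0,-2],[0,0,-6],[0,0,-10],[0,0,-13]],"spin":[0,0,0,0,0],"grip":[1,1,1,1,1]}' 40
python3 - <<'E'
import heels
heels.find('wrist');heels.find('scene')
from h import *
s,R=st();print(tof(s['tcp_pos']))
E
```

```text
t: 25.35
tcp_pos: [0.6564, 0.0837, 0.0598]
tool_rot: [0.999, 0.046, 0.001, 0.012]
wrist_force: [-0.4, -0.2, 0.7]
width: 0.078
t: 25.85
tcp_pos: [0.6566, 0.0872, 0.1924]
tool_rot: [0.999, 0.046, 0.003, 0.012]
wrist_force: [0.8, 0.4, 0.5]
width: 0.0882
channel px [320. 241.] n 5216 c [656.4  79.7] size 56.1 46.7 xaxis 5.5 z 0.0632 feeder [ -0.2 109.9]
channel px [323. 335.] n 2122 c [665.4   9.2] size 58.0 27.4 xaxis 5.1 z 0.0632 feeder [ 2.3 38.8]
channel px [322. 421.] n 1768 c [671.3 -71.2] size 55.2 26.0 xaxis 5.0 z 0.0632 feeder [  0.8 -41.8]
bench px [485. 239.] n 303 c [466.6 345.9] size 61.0 44.6 xaxis -6.7 z 0.0528 feeder 
bench px [542. 306.] n 108 c [662.8 433.4] size 62.9 32.8 xaxis 54.2 z 0.0527 feeder 
channel px [335. 285.] n 433 c [667.1  -3. ] size 58.7 46.8 xaxis -10.4 z 0.0645 feeder [ 2.8 26.5]
channel px [299. 284.] n 421 c [671.6 -82.3] size 60.1 45.4 xaxis 6.8 z 0.0646 feeder [  0.  -52.9]
channel px [374. 285.] n 426 c [657.6  80. ] size 56.6 46.0 xaxis 5.2 z 0.0645 feeder [  1.  110.1]
t 25.95 tcp [0.6589 0.0879 0.1949] xdir 5.2 zdir [ 0.013 -0.022 -1.   ] w 0.0885 F [0.3 0.5 0.1] j7 -0.37
[0.0030112  0.11779466 0.19490022]
```

Heel 3 stands flat and square at y = 110. Next I'll re-grip heel 2 and square it.

```bash

python3 -m pendant '{"delta_pos":[[0,3,0],[0,7,0],[0,10.8,0],[0,10.8,0]],"spin":[0,0,0,0],"grip":[1,1,1,1]}' 40
python3 - <<'E'
import heels
heels.find('wrist')
from h import *
go(fw(.002,.0265,.12),-10.5)
E
```

```text
t: 26.35
tcp_pos: [0.6685, -0.0293, 0.1963]
tool_rot: [0.999, 0.041, 0.005, 0.015]
wrist_force: [-0.6, -1.7, -0.8]
width: 0.0881
channel px [315.  55.] n 7091 c [656.6  80.1] size 56.4 46.3 xaxis 5.6 z 0.0632 feeder [ -0.  110.2]
channel px [320. 190.] n 5613 c [666.4  -3.3] size 56.2 46.5 xaxis -10.4 z 0.0632 feeder [ 2.1 26.3]
channel px [319. 298.] n 4441 c [671.8 -82.2] size 56.2 47.3 xaxis 4.3 z 0.0632 feeder [  0.3 -52.8]
t 26.4 tcp [ 0.6683 -0.0247  0.1963] xdir 4.9 zdir [ 0.011 -0.025 -1.   ] w 0.088 F [-0.4  0.3  0. ] j7 -0.22
delta [-0.09 -2.37  7.57] spin 15.4
```

```bash

python3 -m pendant '{"delta_pos":[[0,-1.2,1],[-0.1,-2.3,4],[-0.1,-2.3,7],[-0.1,-2.3,7.6],[-0.1,-2.3,7.6]],"spin":[5,10,15.3,15.3,15.3],"grip":[1,1,1,1,1]}' 40
python3 - <<'E'
from h import *
go([.6664,-.0033,.060],-10.4)
E
```

```text
t: 26.9
tcp_pos: [0.6653, -0.003, 0.1185]
tool_rot: [0.996, -0.089, 0.005, 0.012]
wrist_force: [-0.6, 0.0, 0.5]
width: 0.0881
t 26.9 tcp [ 0.6653 -0.003   0.1185] xdir -10.2 zdir [ 0.009 -0.025 -1.   ] w 0.0881 F [-0.6  0.   0.5] j7 -0.49
delta [ 0.04 -0.12  5.85] spin 0.2
```

```bash

python3 -m pendant '{"delta_pos":[[0,-0.1,3],[0,-0.1,5],[0,-0.1,5.8],[0,-0.1,5.8],[0,-0.1,5.8]],"spin":[0.2,0.2,0.2,0.2,0.2],"grip":[1,1,1,-1,-1]}' 40
python3 -m pendant '{"delta_pos":[[0,0,0],[0,0,0],[0,0,0],[0,0,-2],[0,0,-4]],"spin":[0,0,0,0,0],"grip":[-1,-1,-1,-1,-1]}'
python3 - <<'E'
from h import *
go(fw(.0003,-.002,.1),5.25)
E
```

```text
t: 27.4
tcp_pos: [0.6671, -0.0033, 0.062]
tool_rot: [0.996, -0.091, 0.007, 0.012]
wrist_force: [0.8, -0.2, 0.4]
width: 0.0741
t: 27.9
tcp_pos: [0.6664, -0.0023, 0.1024]
tool_rot: [0.996, -0.091, 0.006, 0.012]
wrist_force: [-0.4, 0.3, -1.0]
width: 0.0555
t 27.9 tcp [ 0.6664 -0.0023  0.1024] xdir -10.4 zdir [ 0.01  -0.025 -1.   ] w 0.0555 F [-0.4  0.3 -1. ] j7 -0.5
delta [0.6  2.87 0.31] spin -15.7
```

```bash

python3 -m pendant '{"delta_pos":[[0.3,1.4,0],[0.6,2.8,0],[0.6,2.8,0.3],[0.6,2.8,0.8],[0.6,2.8,0.8]],"spin":[-5,-10,-15.7,-15.7,-15.7],"grip":[-1,-1,-1,-1,-1]}' 40
python3 - <<'E'
from h import *
s,R=st();print(tof(s['tcp_pos']))
go(fw(.0003,-.002,.063),5.25)
E
```

```text
t: 28.4
tcp_pos: [0.6668, -0.0308, 0.0944]
tool_rot: [0.999, 0.045, 0.004, 0.012]
wrist_force: [0.4, 0.4, -1.0]
width: 0.0553
t 28.4 tcp [ 0.6668 -0.0308  0.0944] xdir 5.2 zdir [ 0.009 -0.024 -1.   ] w 0.0553 F [ 0.4  0.4 -1. ] j7 -0.26
[ 2.06699526e-05 -1.08461567e-03  9.44272061e-02]
t 28.4 tcp [ 0.6668 -0.0308  0.0944] xdir 5.2 zdir [ 0.009 -0.024 -1.   ] w 0.0553 F [ 0.4  0.4 -1. ] j7 -0.26
delta [0.01 0.01 3.14] spin -0.1
```

```bash

python3 -m pendant '{"delta_pos":[[0,0,0.8],[0,0,1.6],[0,0,2.3],[0,0,2.8],[0,0,3.0]],"spin":[0,0,0,0,0],"grip":[-1,-1,-1,-1,-1]}' 40
python3 -m pendant '{"delta_pos":[[0,0,0.2],[0,0,0.2],[0,0,0.1],[0,0,0.1],[0,0,0.1]],"spin":[0,0,0,0,0],"grip":[-1,1,1,1,1]}' 40
python3 -m pendant '{"delta_pos":[[0,0,0],[0,0,-2],[0,0,-6],[0,0,-10],[0,0,-13]],"spin":[0,0,0,0,0],"grip":[1,1,1,1,1]}' 40
python3 - <<'E'
import heels
heels.find('wrist')
from h import *
s,R=st();print(tof(s['tcp_pos']))
go([.468,.32,.2],-5)
E
```

```text
t: 28.9
tcp_pos: [0.6666, -0.0314, 0.0635]
tool_rot: [0.999, 0.045, 0.003, 0.012]
wrist_force: [0.1, 0.4, -0.8]
width: 0.0557
t: 29.4
tcp_pos: [0.6668, -0.0315, 0.0624]
tool_rot: [0.999, 0.045, 0.004, 0.012]
wrist_force: [-0.1, -0.6, 0.2]
width: 0.0852
t: 29.9
tcp_pos: [0.6663, -0.0281, 0.1948]
tool_rot: [0.999, 0.045, 0.005, 0.012]
wrist_force: [0.7, 0.2, -0.2]
width: 0.0883
channel px [321.  58.] n 7099 c [656.6  79.8] size 55.9 46.0 xaxis 5.5 z 0.0632 feeder [ -0. 110.]
channel px [321. 266.] n 9967 c [669.2 -57.6] size 98.6 56.4 xaxis -84.1 z 0.0632 feeder [ -0. -28.]
t 29.95 tcp [ 0.669  -0.0277  0.1997] xdir 5.2 zdir [ 0.018 -0.023 -1.   ] w 0.088 F [0.4 0.7 2.3] j7 -0.22
[0.00247654 0.00179707 0.19972168]
t 29.95 tcp [ 0.669  -0.0277  0.1997] xdir 5.2 zdir [ 0.018 -0.023 -1.   ] w 0.088 F [0.4 0.7 2.3] j7 -0.22
delta [-16.89 -36.42  -1.21] spin 10.2
```

```bash

python3 -m pendant '{"delta_pos":[[-2,-4,0],[-4,-8.3,0],[-6,-12.6,0],[-8,-17,0],[-10,-21.5,0]],"spin":[2,4,6,8,10],"grip":[0.73,0.73,0.73,0.73,0.73]}' 40
python3 -m pendant '{"delta_pos":[[-2,-4,0],[-3,-8,0],[-4,-11.5,0],[-4,-12,0]],"spin":[0,0,0,0],"grip":[0.73,0.73,0.73,0.73]}' 40
python3 - <<'E'
import heels
heels.find('wrist')
from h import *
go([.468,.346,.115],-5)
E
```

```text
t: 30.45
tcp_pos: [0.5492, 0.1786, 0.1926]
tool_rot: [0.999, -0.043, 0.01, 0.011]
wrist_force: [0.4, 0.7, -0.3]
width: 0.0762
t: 30.85
tcp_pos: [0.517, 0.3087, 0.1891]
tool_rot: [0.999, -0.039, 0.009, 0.009]
wrist_force: [-0.0, 0.2, -0.5]
width: 0.0761
bench px [240. 183.] n 5460 c [466.4 345. ] size 56.3 46.4 xaxis -5.8 z 0.0511 feeder 
t 30.9 tcp [0.5182 0.3062 0.189 ] xdir -4.6 zdir [ 0.018 -0.02  -1.   ] w 0.0762 F [0.2 0.1 0.1] j7 -0.92
delta [-5.47 -3.7   7.22] spin 0.4
```

```bash

python3 -m pendant '{"delta_pos":[[-3,-2,0],[-5.5,-3.6,2],[-5.6,-3.6,6],[-5.6,-3.6,7.2],[-5.6,-3.6,7.2]],"spin":[1,1,1,1,1],"grip":[0.73,0.73,0.73,0.73,0.73]}' 40
python3 - <<'E'
from h import *
go([.4664,.345,.048],-5.8)
E
```

```text
t: 31.4
tcp_pos: [0.4669, 0.3422, 0.1136]
tool_rot: [0.999, -0.05, 0.009, 0.012]
wrist_force: [-0.4, -0.4, 0.1]
width: 0.0764
t 31.4 tcp [0.4669 0.3422 0.1136] xdir -5.8 zdir [ 0.016 -0.025 -1.   ] w 0.0764 F [-0.4 -0.4  0.1] j7 -1.08
delta [-0.2  -0.43  6.55] spin 0.0
```

```bash

python3 -m pendant '{"delta_pos":[[-0.2,-0.3,3],[-0.2,-0.43,6],[-0.2,-0.43,6.5],[-0.2,-0.43,6.5],[-0.2,-0.43,6.5]],"spin":[0,0,0,0,0],"grip":[0.73,0.73,0.73,-1,-1]}' 40
python3 -m pendant '{"delta_pos":[[0,0,0],[0,0,0],[0,0,-1.5],[0,0,-5],[0,0,-10]],"spin":[0,0,0,0,0],"grip":[-1,-1,-1,-1,-1]}'
python3 -c "
from h import *
go(fw(0,.054,.15),5.25)"
```

```text
t: 31.9
tcp_pos: [0.4678, 0.3453, 0.0502]
tool_rot: [0.999, -0.051, 0.01, 0.011]
wrist_force: [0.4, -0.5, 0.6]
width: 0.0621
t: 32.4
tcp_pos: [0.4647, 0.3466, 0.1506]
tool_rot: [0.999, -0.051, 0.008, 0.013]
wrist_force: [0.9, -0.1, -1.1]
width: 0.0558
t 32.4 tcp [0.4647 0.3466 0.1506] xdir -5.8 zdir [ 0.015 -0.026 -1.   ] w 0.0558 F [ 0.9 -0.1 -1.1] j7 -1.07
delta [22.85 30.07  1.2 ] spin -11.0
```

```bash

python3 -m pendant '{"delta_pos":[[2.5,3.2,0],[5.4,7,0],[8.3,11,0],[11.2,15,0],[14,18.6,0]],"spin":[-3,-6,-9,-11,-11],"grip":[-1,-1,-1,-1,-1]}'
python3 -m pendant '{"delta_pos":[[3,4,0],[6,8,0],[7,9.3,0],[7,9.3,0]],"spin":[0,0,0,0],"grip":[-1,-1,-1,-1]}'
python3 - <<'E'
import heels
heels.find('scene')
from h import *
go(fw(0.0003,.054,.092),5.25)
E
```

```text
t: 32.9
tcp_pos: [0.5861, 0.1447, 0.1592]
tool_rot: [0.999, 0.045, 0.007, 0.014]
wrist_force: [-0.0, 1.0, -1.1]
width: 0.0558
t: 33.3
tcp_pos: [0.6663, 0.0531, 0.1639]
tool_rot: [0.999, 0.042, 0.009, 0.015]
wrist_force: [-0.1, -0.2, -0.6]
width: 0.0557
bench px [542. 306.] n 104 c [662.4 432.9] size 63.2 30.5 xaxis 51.6 z 0.0527 feeder 
channel px [310. 284.] n 886 c [669.3 -57. ] size 97.4 59.9 xaxis -84.4 z 0.0646 feeder [  0.1 -27.4]
channel px [375. 286.] n 373 c [656.9  80.4] size 58.3 45.6 xaxis 3.8 z 0.0645 feeder [  0.3 110.6]
t 33.35 tcp [0.6646 0.0566 0.1636] xdir 5.0 zdir [ 0.017 -0.027 -0.999] w 0.0557 F [-0.5  0.3 -0.4] j7 -0.38
delta [-0.64  3.01  7.25] spin -0.2
```

```bash

python3 -m pendant '{"delta_pos":[[-0.4,1.5,0],[-0.7,3,1],[-0.7,3,3],[-0.7,3,5],[-0.7,3,5.5]],"spin":[0,0,0,0,0],"grip":[-1,-1,-1,-1,-1]}'
python3 - <<'E'
from h import *
f=grab('wrist');P=tof(cloud(f));m=(abs(P[...,0])<.012)&(f['img'].min(-1)>90)
for y in np.arange(.04,.09,.006):
    k=m&(abs(P[...,1]-y)<.003)&(P[...,2]>.08); 
    if k.sum()>5: print(y.round(3),np.median(P[k][:,2]).round(4))
s,R=st();print(tof(s['tcp_pos']))
go(fw(0.0003,.054,.063),5.25)
E
```

```text
t: 33.85
tcp_pos: [0.6585, 0.0233, 0.1069]
tool_rot: [0.999, 0.044, 0.005, 0.015]
wrist_force: [0.3, -0.0, -0.7]
width: 0.0553
0.046 0.1068
0.052 0.1066
0.058 0.1068
0.064 0.1065
0.07 0.1064
0.076 0.1006
0.082 0.1632
t 33.9 tcp [0.659  0.0237 0.1072] xdir 5.0 zdir [ 0.012 -0.029 -1.   ] w 0.0554 F [-0.4 -0.7 -1.2] j7 -0.37
[-0.00276608  0.05387265  0.10720964]
t 33.9 tcp [0.659  0.0237 0.1072] xdir 5.0 zdir [ 0.012 -0.029 -1.   ] w 0.0554 F [-0.4 -0.7 -1.2] j7 -0.37
delta [ 0.26 -0.15  4.42] spin -0.2
```

```bash

python3 -m pendant '{"delta_pos":[[0.28,-0.1,0],[0.28,-0.1,1.2],[0.28,-0.1,2.4],[0.28,-0.1,3.6],[0.28,-0.1,4.1]],"spin":[-0.2,-0.2,-0.2,-0.2,-0.2],"grip":[-1,-1,-1,-1,-1]}'
python3 -m pendant '{"delta_pos":[[0,0,0.15],[0,0,0.2],[0,0,0.1],[0,0,0.1],[0,0,0.1]],"spin":[0,0,0,0,0],"grip":[-1,1,1,1,1]}' 40
python3 -m pendant '{"delta_pos":[[0,0,0],[0,0,-2],[0,0,-6],[0,0,-10],[0,0,-13]],"spin":[0,0,0,0,0],"grip":[1,1,1,1,1]}' 40
python3 - <<'E'
from h import *
import heels;heels.find('wrist')
s,R=st();print(tof(s['tcp_pos']))
f=grab('scene','s4.png')
cv2.imwrite('pics/c5.png',cv2.resize(cv2.imread('pics/s4.png')[190:340,200:500],(700,350),interpolation=2))
go(fw(-.020,.182,.14),95.25)
E
```

```text
t: 34.4
tcp_pos: [0.6612, 0.0235, 0.0643]
tool_rot: [0.999, 0.046, 0.004, 0.015]
wrist_force: [0.4, 0.5, -0.8]
width: 0.056
t: 34.9
tcp_pos: [0.6612, 0.0235, 0.0633]
tool_rot: [0.999, 0.046, 0.004, 0.015]
wrist_force: [-0.3, 0.7, 0.1]
width: 0.0856
t: 35.4
tcp_pos: [0.6606, 0.0276, 0.1958]
tool_rot: [0.999, 0.046, 0.005, 0.015]
wrist_force: [0.9, 0.2, -0.2]
width: 0.0878
channel px [322. 150.] n 6043 c [656.5  79.7] size 56.4 45.9 xaxis 5.3 z 0.0632 feeder [-1.000e-01  1.099e+02]
channel px [321. 275.] n 10423 c [664.2 -10.9] size 113.8 56.4 xaxis -84.0 z 0.0632 feeder [-0.8 19. ]
t 35.45 tcp [0.6632 0.0283 0.2006] xdir 5.2 zdir [ 0.02  -0.027 -0.999] w 0.0882 F [1.2 0.4 2.1] j7 -0.32
[0.00182188 0.05805192 0.20064465]
t 35.5 tcp [0.6629 0.0281 0.1983] xdir 5.2 zdir [ 0.019 -0.028 -0.999] w 0.0881 F [ 0.4 -0.5  0.2] j7 -0.32
delta [ -2.25 -12.57   5.43] spin 90.0
```

View pics/c5.png

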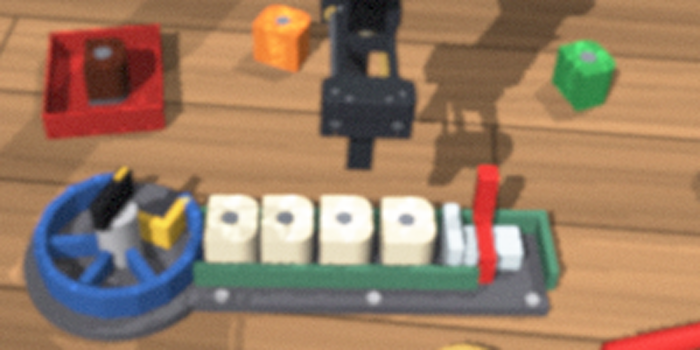

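All four ivory heels stand square in the channel at crop x 232, 287, 345 and 407, with the pusher still hooked. Now I'll go to the handle.

```bash

python3 -m pendant '{"delta_pos":[[-0.5,-3,0],[-1,-6,0],[-1.5,-9,0],[-2,-12,0],[-2.2,-12.5,0]],"spin":[8.5,17,25.5,34,42.5],"grip":[1,1,1,1,1]}' 60
python3 -m pendant '{"delta_pos":[[0,0,0],[0,0,0],[0,0,0],[0,0,0],[0,0,0]],"spin":[8.5,17,25.5,34,42.5],"grip":[1,1,1,1,1]}'
python3 - <<'E'
from h import *
f=grab('wrist');P=tof(cloud(f));hsv=cv2.cvtColor(f['img'],cv2.COLOR_RGB2HSV);H,S,V=[hsv[...,i].astype(int) for i in range(3)]
m=((H<5)|(H>174))&(S>170)&(V>90)&(P[...,2]>.1)&(P[...,2]<.11)
r=cv2.minAreaRect(P[m][:,:2].astype(np.float32)*1000);print(m.sum(),r)
go(fw(r[0][0]/1e3,r[0][1]/1e3,.088),95.25)
E
```

```text
t: 36.0
tcp_pos: [0.6276, 0.1565, 0.1932]
tool_rot: [0.948, -0.319, 0.012, 0.009]
wrist_force: [-0.6, 0.6, -0.8]
width: 0.0877
t: 36.5
tcp_pos: [0.627, 0.1563, 0.1922]
tool_rot: [0.765, -0.643, 0.014, 0.005]
wrist_force: [-0.4, 0.2, 0.5]
width: 0.0881
958 ((-21.509626388549805, 181.3133544921875), (18.382112503051758, 17.92839813232422), 0.03334654122591019)
t 36.55 tcp [0.627  0.1566 0.1922] xdir -80.4 zdir [ 0.015 -0.025 -1.   ] w 0.0882 F [ 0.1  0.7 -0.8] j7 -1.66
delta [ 0.5   0.07 10.43] spin 4.4
```

```bash

python3 -m pendant '{"delta_pos":[[0.5,0.05,2.5],[0.5,0.05,6],[0.5,0.05,9],[0.5,0.05,10.4],[0.5,0.05,10.4]],"spin":[4.4,4.4,4.4,4.4,4.4],"grip":[1,1,1,1,1]}' 60
python3 -m pendant '{"delta_pos":[[0,0,0],[0,0,0],[0,0,0],[0,0,0],[0,0,0]],"spin":[0,0,0,0,0],"grip":[-1,-1,-1,-1,-1]}'
python3 -m pendant '{"delta_pos":[[0,0,0],[0,0,0],[0,0,0],[0,0,0],[0,0,0]],"spin":[0,0,0,0,0],"grip":[-1,-1,-1,-1,-1]}'
python3 -c "
from h import *
s,R=st();print(tof(s['tcp_pos']));go(fw(-.021,.194,.088),95.25)"
```

```text
t: 37.05
tcp_pos: [0.6272, 0.1486, 0.086]
tool_rot: [0.739, -0.674, 0.013, 0.006]
wrist_force: [-1.1, -0.1, 0.4]
width: 0.0882
t: 37.55
tcp_pos: [0.6276, 0.1487, 0.0866]
tool_rot: [0.739, -0.674, 0.013, 0.006]
wrist_force: [-0.3, -0.4, 0.1]
width: 0.0504
t: 38.05
tcp_pos: [0.6275, 0.1489, 0.0866]
tool_rot: [0.739, -0.674, 0.013, 0.005]
wrist_force: [-1.3, 0.3, 0.1]
width: 0.0176
t 38.05 tcp [0.6275 0.1489 0.0866] xdir -84.7 zdir [ 0.011 -0.025 -1.   ] w 0.0176 F [-1.3  0.3  0.1] j7 -1.7
[-0.02267033  0.18145643  0.08659852]
t 38.05 tcp [0.6275 0.1489 0.0866] xdir -84.7 zdir [ 0.011 -0.025 -1.   ] w 0.0176 F [-1.3  0.3  0.1] j7 -1.7
delta [-1.25 -0.17 -0.17] spin 0.0
```

```bash

python3 -m pendant '{"delta_pos":[[-0.7,0,0],[-1.3,0,0],[-1.4,0,0],[-1.4,0,0]],"spin":[0,0,0,0],"grip":[-1,-1,-1,-1]}'
python3 -m pendant '{"delta_pos":[[-0.3,-0.6,0],[-0.3,-1.2,0],[-0.3,-1.8,0],[-0.3,-2.2,0],[-0.3,-2.2,0]],"spin":[0,0,0,0,0],"grip":[-1,-1,-1,-1,-1]}'
python3 -c "
from h import *
s,R=st();print(tof(s['tcp_pos']));go(fw(0,.194,.088),95.25)"
```

```text
t: 38.45
tcp_pos: [0.6267, 0.1578, 0.0866]
tool_rot: [0.738, -0.675, 0.015, 0.008]
wrist_force: [-1.2, -8.6, 3.0]
width: 0.0175
t: 38.95
tcp_pos: [0.6483, 0.1574, 0.0866]
tool_rot: [0.737, -0.676, 0.017, 0.011]
wrist_force: [-0.7, -9.5, 2.7]
width: 0.0174
t 38.95 tcp [0.6483 0.1574 0.0866] xdir -85.1 zdir [ 0.01  -0.039 -0.999] w 0.0174 F [-0.7 -9.5  2.7] j7 -1.72
[-0.00117524  0.18795835  0.08656957]
t 38.95 tcp [0.6483 0.1574 0.0866] xdir -85.1 zdir [ 0.01  -0.039 -0.999] w 0.0174 F [-0.7 -9.5  2.7] j7 -1.72
delta [-0.6  -0.12 -0.17] spin -0.3
```

```bash

python3 -m pendant '{"delta_pos":[[1,0,0],[2,-0.05,0],[3,-0.05,0],[4,-0.05,0],[4.5,-0.05,0]],"spin":[-0.3,-0.3,-0.3,-0.3,-0.3],"grip":[-1,-1,-1,-1,-1]}'
python3 -c "
from h import *
s,R=st();print(tof(s['tcp_pos']));go(fw(0,.194,.088),95.25)"
```

```text
t: 39.45
tcp_pos: [0.6516, 0.1104, 0.0868]
tool_rot: [0.738, -0.675, 0.016, 0.013]
wrist_force: [1.2, -4.2, -16.1]
width: 0.0174
t 39.45 tcp [0.6516 0.1104 0.0868] xdir -84.9 zdir [ 0.007 -0.04  -0.999] w 0.0174 F [  1.2  -4.2 -16.1] j7 -1.66
[-0.00226205  0.14090671  0.08681099]
t 39.45 tcp [0.6516 0.1104 0.0868] xdir -84.9 zdir [ 0.007 -0.04  -0.999] w 0.0174 F [  1.2  -4.2 -16.1] j7 -1.66
delta [-5.3  -0.22 -0.33] spin -0.1
```

```bash

python3 -m pendant '{"delta_pos":[[0,0,0],[0,0,0],[0,0,0],[0,0,0],[0,0,0]],"spin":[0,0,0,0,0],"grip":[1,1,1,1,1]}'
python3 -m pendant '{"delta_pos":[[0,0,0],[0,0,-3],[0,0,-7],[0,0,-11],[0,0,-11]],"spin":[0,0,0,0,0],"grip":[1,1,1,1,1]}'
python3 - <<'E'
from h import *
f=grab('wrist','w7.png');np.savez('w7.npz',**f)
P=tof(cloud(f));hsv=cv2.cvtColor(f['img'],cv2.COLOR_RGB2HSV);H,S,V=[hsv[...,i].astype(int) for i in range(3)]
m=((H<5)|(H>174))&(S>170)&(V>90)&(P[...,2]>.1)&(P[...,2]<.11)&(abs(P[...,0])<.05)
r=cv2.minAreaRect(P[m][:,:2].astype(np.float32)*1000);print(m.sum(),r)
import heels;heels.find('wrist');heels.find('scene')
s,R=st();print(tof(s['tcp_pos']));go(fw(0,-.1,.2),5.25)
E
```

```text
t: 39.95
tcp_pos: [0.6519, 0.1116, 0.0874]
tool_rot: [0.738, -0.674, 0.016, 0.012]
wrist_force: [-0.0, -0.6, -0.5]
width: 0.0553
t: 40.45
tcp_pos: [0.6548, 0.1169, 0.2035]
tool_rot: [0.738, -0.674, 0.019, 0.007]
wrist_force: [0.3, 0.3, 0.2]
width: 0.088
863 ((-0.8215341567993164, 137.29159545898438), (17.84354019165039, 17.898414611816406), 89.45382690429688)
channel px [500. 230.] n 18144 c [665.5 -20.2] size 185.6 57.5 xaxis -84.5 z 0.0632 feeder [-0.3  9.6]
bench px [542. 306.] n 112 c [664.5 434.4] size 62.2 30.4 xaxis 60.8 z 0.0521 feeder 
channel px [328. 284.] n 1722 c [665.7 -19.3] size 184.3 60.8 xaxis -84.6 z 0.0646 feeder [-0.  10.5]
t 40.6 tcp [0.6504 0.116  0.1969] xdir -84.8 zdir [ 0.007 -0.039 -0.999] w 0.0881 F [ 0.4 -0.4 -0.3] j7 -1.67
[-0.00286969  0.14658636  0.19688737]
t 40.6 tcp [0.6504 0.116  0.1969] xdir -84.8 zdir [ 0.007 -0.039 -0.999] w 0.0881 F [ 0.4 -0.4 -0.3] j7 -1.67
delta [24.65 -0.3   0.66] spin 90.0
```

View pics/w7.png

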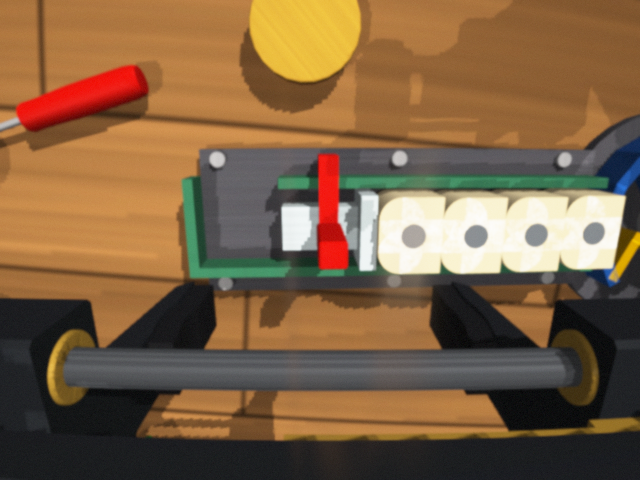

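The row is closed: the post is in line, its position gives a pusher value of about 0.147, and the four heels are tight at px (413–594, 235). Next the drum. The bar is at about +66.5°, so I'll approach with the jaw axis at feeder 66.5°, reached by turning to yaw +72° so that joint 7 keeps room.

```bash

python3 -m pendant '{"delta_pos":[[4,0,0],[9,-0.1,0],[14,-0.2,0],[19,-0.3,0],[22,-0.3,0]],"spin":[-8.5,-17,-25.5,-34,-42.5],"grip":[1,1,1,1,1]}' 40
python3 -m pendant '{"delta_pos":[[0,0,0],[0,0,0],[0,0,0],[0,0,0],[0,0,0]],"spin":[-8.5,-17,-25.5,-34,-42.5],"grip":[1,1,1,1,1]}'
python3 - <<'E'
from h import *
f=grab('wrist');np.savez('w8.npz',**f)
s,R=st();print(tof(s['tcp_pos']),s['joints']);go(fw(0,-.16,.2),71.8)
E
python3 m3.py w8.npz
```

```text
t: 41.1
tcp_pos: [0.6719, -0.1087, 0.2035]
tool_rot: [0.933, -0.36, 0.009, 0.019]
wrist_force: [0.7, -0.1, -0.0]
width: 0.0882
t: 41.6
tcp_pos: [0.6706, -0.1085, 0.2012]
tool_rot: [1.0, 0.006, -0.001, 0.021]
wrist_force: [0.5, 0.5, -0.3]
width: 0.0879
t 41.65 tcp [ 0.6706 -0.1088  0.2011] xdir 0.9 zdir [-0.001 -0.041 -0.999] w 0.0883 F [-0.7 -0.4 -0.4] j7 -0.18
[-0.00337658 -0.0791113   0.20109899] [ 0.23397543  0.83544389 -0.31750718  1.43910705  0.34716817  0.92317865
 -0.18168991]
t 41.65 tcp [ 0.6706 -0.1088  0.2011] xdir 0.9 zdir [-0.001 -0.041 -0.999] w 0.0883 F [-0.7 -0.4 -0.4] j7 -0.18
delta [0.95 8.03 0.44] spin -70.9
+x 2205 yaw err deg 0.63 x0 0.0345 [-0.0034  0.0033] z 0.0361 -0.087 0.065
-x 1528 yaw err deg 0.45 x0 -0.0365 [-0.0026  0.0036] z 0.0361 -0.088 0.071
drum [ 0.00061784 -0.16107599] 0.07866579278222155
post none
bar 242 c [  -9.2 -149.8] [ 7.1 30.4] 82.0 z 0.1022 ext [-0.1549 -0.1449]
worn none
pusherface none
```

```bash

python3 -m pendant '{"delta_pos":[[0.3,2.5,0],[0.6,5,0],[0.9,7.5,0],[0.9,8,0],[0.9,8,0]],"spin":[-8.5,-17,-25.5,-34,-42.5],"grip":[1,1,1,1,1]}' 40
python3 -m pendant '{"delta_pos":[[0,0,0],[0,0,0],[0,0,0],[0,0,0]],"spin":[-8.5,-17,-25.5,-28.4],"grip":[1,1,1,1]}'
python3 - <<'E'
from h import *
f=grab('wrist','w9.png');P=tof(cloud(f));V=f['img'].max(-1);x,y,z=np.moveaxis(P,-1,0)
m=(V<75)&(z>.1)&(z<.107)&(abs(x)<.045)&(abs(y+.16)<.045)
r=cv2.minAreaRect(P[m][:,:2].astype(np.float32)*1000);print(m.sum(),r)
s,R=st();print(tof(s['tcp_pos']));go(fw(0,-.1603,.090),71.8)
E
```

```text
t: 42.15
tcp_pos: [0.6797, -0.1908, 0.2022]
tool_rot: [0.929, 0.369, -0.01, 0.018]
wrist_force: [-0.1, 0.4, -0.5]
width: 0.0882
t: 42.55
tcp_pos: [0.6787, -0.1906, 0.2]
tool_rot: [0.81, 0.586, -0.015, 0.014]
wrist_force: [-0.2, -1.1, 0.0]
width: 0.0877
1642 ((-0.1500682830810547, -161.37704467773438), (13.785490036010742, 55.49226379394531), 65.85746002197266)
t 42.6 tcp [ 0.6786 -0.1907  0.2   ] xdir 71.8 zdir [-0.008 -0.04  -0.999] w 0.0881 F [ 0.4 -0.1 -0.4] j7 0.99
[-0.00283285 -0.16138019  0.20003727]
t 42.6 tcp [ 0.6786 -0.1907  0.2   ] xdir 71.8 zdir [-0.008 -0.04  -0.999] w 0.0881 F [ 0.4 -0.1 -0.4] j7 0.99
delta [ 0.66  0.17 10.99] spin -0.0
```

View pics/w9.png

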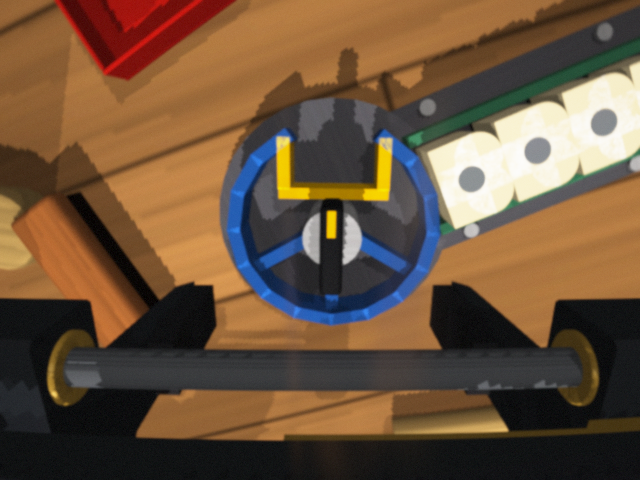

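```bash

python3 -m pendant '{"delta_pos":[[0.4,0.1,3],[0.6,0.15,6],[0.6,0.15,9],[0.6,0.15,10.9],[0.6,0.15,10.9]],"spin":[0,0,0,0,0],"grip":[0,-0.3,-0.3,-0.3,-0.3]}' 40
python3 -c "
from h import *
s,R=st();print(tof(s['tcp_pos']));go(fw(0,-.161,.090),71.1)"
```

```text
t: 43.1
tcp_pos: [0.6784, -0.1897, 0.0869]
tool_rot: [0.81, 0.586, -0.018, 0.011]
wrist_force: [0.1, -0.7, 1.0]
width: 0.0498
t 43.1 tcp [ 0.6784 -0.1897  0.0869] xdir 71.7 zdir [-0.015 -0.039 -0.999] w 0.0498 F [ 0.1 -0.7  1. ] j7 0.92
[-0.00297356 -0.16037978  0.08689175]
t 43.1 tcp [ 0.6784 -0.1897  0.0869] xdir 71.7 zdir [-0.015 -0.039 -0.999] w 0.0498 F [ 0.1 -0.7  1. ] j7 0.92
delta [ 0.05  0.3  -0.31] spin 0.6
```

```bash

python3 -m pendant '{"delta_pos":[[0.05,0.35,-0.2],[0.05,0.35,-0.2],[0.05,0.35,-0.2],[0.05,0.35,-0.2],[0.05,0.35,-0.2]],"spin":[0.6,0.6,0.6,0.6,0.6],"grip":[-1,-1,-1,-1,-1]}' 40
python3 -m pendant '{"delta_pos":[[0,0,0],[0,0,0]],"spin":[0,0],"grip":[-1,-1]}' 40
python3 -c "
from h import *
s,R=st();print(tof(s['tcp_pos']));go(fw(0,-.161,.090),5.25)"
```

```text
t: 43.6
tcp_pos: [0.683, -0.1907, 0.0917]
tool_rot: [0.814, 0.581, -0.017, 0.013]
wrist_force: [-2.6, -0.3, 5.3]
width: 0.0141
t: 43.8
tcp_pos: [0.683, -0.1907, 0.0918]
tool_rot: [0.814, 0.581, -0.016, 0.013]
wrist_force: [-0.6, -0.8, -5.5]
width: 0.014
t 43.8 tcp [ 0.683  -0.1907  0.0918] xdir 71.0 zdir [-0.012 -0.04  -0.999] w 0.014 F [-0.6 -0.8 -5.5] j7 0.92
[ 0.00153939 -0.16180301  0.09179453]
t 43.8 tcp [ 0.683  -0.1907  0.0918] xdir 71.0 zdir [-0.012 -0.04  -0.999] w 0.014 F [-0.6 -0.8 -5.5] j7 0.92
delta [ 0.02 -0.17  0.18] spin 65.8
```

```bash

python3 -m pendant '{"delta_pos":[[0,-0.1,0],[0,-0.1,0],[0,-0.1,0],[0,-0.1,0],[0,-0.1,0]],"spin":[6,12,18,24,30],"grip":[-1,-1,-1,-1,-1]}' 40
python3 -c "
from h import *
s,R=st();print(tof(s['tcp_pos']),s['ft_torque']);go(fw(0,-.161,.091),5.25)"
```

```text
t: 44.3
tcp_pos: [0.6826, -0.1911, 0.0918]
tool_rot: [0.937, 0.349, -0.012, 0.017]
wrist_force: [0.9, -2.2, -6.0]
width: 0.014
t 44.3 tcp [ 0.6826 -0.1911  0.0918] xdir 40.8 zdir [-0.011 -0.041 -0.999] w 0.014 F [ 0.9 -2.2 -6. ] j7 0.47
[ 0.00108959 -0.16217717  0.09179301] [ 0.32343886 -0.34997357  0.6504907 ]
t 44.3 tcp [ 0.6826 -0.1911  0.0918] xdir 40.8 zdir [-0.011 -0.041 -0.999] w 0.014 F [ 0.9 -2.2 -6. ] j7 0.47
delta [-0.02 -0.16  0.08] spin 35.6
```

```bash

python3 -m pendant '{"delta_pos":[[0,0,0],[0,0,0],[0,0,0],[0,0,0],[0,0,0]],"spin":[6,12,18,24,28],"grip":[-1,-1,-1,-1,-1]}' 40
python3 -m pendant '{"delta_pos":[[0,0,0],[0,0,0],[0,0,0],[0,0,0],[0,0,0]],"spin":[2,4,5.5,7,7.8],"grip":[-1,-1,-1,-1,-1]}' 40
python3 -c "
from h import *
s,R=st();print(tof(s['tcp_pos']),s['ft_torque']);go(fw(0,-.161,.091),5.25)"
```

```text
t: 44.8
tcp_pos: [0.6822, -0.1914, 0.0918]
tool_rot: [0.994, 0.11, -0.008, 0.02]
wrist_force: [0.1, -0.8, -4.8]
width: 0.0139
t: 45.3
tcp_pos: [0.6821, -0.1914, 0.0918]
tool_rot: [0.999, 0.042, -0.007, 0.021]
wrist_force: [-0.7, -0.5, -5.2]
width: 0.0139
t 45.3 tcp [ 0.6821 -0.1914  0.0918] xdir 4.8 zdir [-0.012 -0.042 -0.999] w 0.0139 F [-0.7 -0.5 -5.2] j7 -0.04
[ 0.00050911 -0.16245489  0.09184565] [ 0.25372818 -0.04388574  0.22448578]
t 45.3 tcp [ 0.6821 -0.1914  0.0918] xdir 4.8 zdir [-0.012 -0.042 -0.999] w 0.0139 F [-0.7 -0.5 -5.2] j7 -0.04
delta [-0.05 -0.15  0.08] spin -0.4
```

```bash

python3 -m pendant '{"delta_pos":[[0,0,0],[0,0,0],[0,0,0],[0,0,0],[0,0,0]],"spin":[-0.4,-0.4,-0.4,-0.4,-0.4],"grip":[-1,-1,-1,-1,-1]}' 40
python3 - <<'E'
from h import *
st()
f=grab('scene','s5.png')
cv2.imwrite('pics/c6.png',cv2.resize(cv2.imread('pics/s5.png')[230:340,200:420],(700,350),interpolation=2))
import heels;heels.find('scene')
P=tof(cloud(f));hsv=cv2.cvtColor(f['img'],cv2.COLOR_RGB2HSV);H,S,V=[hsv[...,i].astype(int) for i in range(3)]
m=((H<5)|(H>174))&(S>150)&(P[...,2]>.098)&(P[...,2]<.112)&(abs(P[...,0])<.05)&(P[...,1]>-.1)&(P[...,1]<.22)
print('post',m.sum(),np.median(P[m],0))
m=(S<110)&(V>110)&(abs(P[...,2]-.0645)<.004)&(abs(P[...,0])<.045)&(P[...,1]>-.2)&(P[...,1]<.1)
print('white y range',np.percentile(P[m][:,1],[1,99]))
E
```

```text
t: 45.8
tcp_pos: [0.6821, -0.1915, 0.0918]
tool_rot: [0.999, 0.045, -0.007, 0.021]
wrist_force: [-0.6, -0.3, -4.9]
width: 0.0138
t 45.8 tcp [ 0.6821 -0.1915  0.0918] xdir 5.2 zdir [-0.012 -0.042 -0.999] w 0.0138 F [-0.6 -0.3 -4.9] j7 -0.04
bench px [542. 306.] n 115 c [663.5 431.7] size 63.0 29.3 xaxis 50.0 z 0.0523 feeder 
channel px [305. 284.] n 1709 c [670.7 -69.3] size 183.3 60.4 xaxis -84.2 z 0.0646 feeder [  0.4 -39.8]
post 67 [0.00349961 0.08794671 0.10548452]
white y range [-0.12921049  0.04958712]
```

View pics/c6.png

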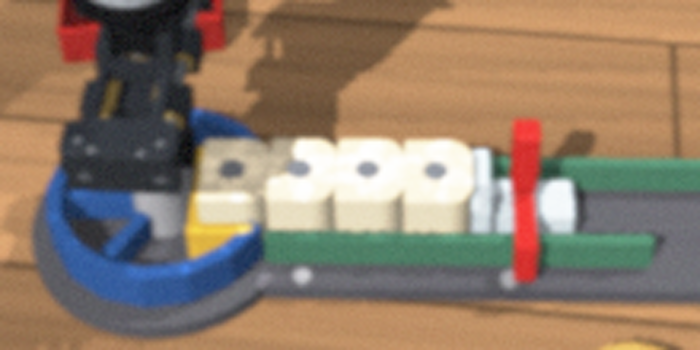

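The first heel is in the pocket at crop (230,195) and the pusher has moved up to about 0.098. Release and back off.

```bash

python3 -m pendant '{"delta_pos":[[0,0,0],[0,0,0],[0,0,0],[0,0,0],[0,0,0]],"spin":[0,0,0,0,0],"grip":[-0.3,-0.3,-0.3,-0.3,-0.3]}' 40
python3 -m pendant '{"delta_pos":[[0,0,-2],[0,0,-5],[0,0,-9],[0,0,-12],[0,0,-12]],"spin":[0,0,0,0,0],"grip":[0,0,0,0,0]}'
python3 -c "
from h import *
s,R=st();print(tof(s['tcp_pos']))"
python3 -m pendant '{"delta_pos":[[-2,1,0],[-4,3,0],[-4,6,0],[-4,9,0],[-4,9,0]],"spin":[0,0,0,0,0],"grip":[0,0,0,0,0]}'
python3 - <<'E'
from h import *
st()
f=grab('wrist','w10.png');P=tof(cloud(f));V=f['img'].max(-1);x,y,z=np.moveaxis(P,-1,0)
m=(V<75)&(z>.1)&(z<.107)&(abs(x)<.045)&(abs(y+.16)<.045)
r=cv2.minAreaRect(P[m][:,:2].astype(np.float32)*1000);print('bar',m.sum(),r)
I=f['img'].astype(int)
m=(I.min(-1)>90)&(I.max(-1)-I.min(-1)<100)&(abs(z-.0632)<.003)&(abs(x)<.04)&(y<.08)&(y>-.2)
r=cv2.minAreaRect(P[m][:,:2].astype(np.float32)*1000);print('row',m.sum(),r)
g=grab('scene','s6.png');cv2.imwrite('pics/c7.png',np.vstack([cv2.resize(cv2.imread('pics/s6.png')[190:340,190:490],(600,300),interpolation=2),cv2.resize(cv2.imread('pics/w10.png')[0:300],(600,281))]))
E
```

```text
t: 46.4
tcp_pos: [0.6823, -0.1914, 0.0921]
tool_rot: [0.999, 0.046, -0.007, 0.021]
wrist_force: [0.0, 0.2, -1.5]
width: 0.031
t: 46.9
tcp_pos: [0.6868, -0.1864, 0.2176]
tool_rot: [0.999, 0.045, -0.002, 0.021]
wrist_force: [-0.2, 0.4, -0.1]
width: 0.0444
t 46.9 tcp [ 0.6868 -0.1864  0.2176] xdir 5.2 zdir [-0.002 -0.043 -0.999] w 0.0444 F [-0.2  0.4 -0.1] j7 0.01
[ 0.00566669 -0.15783534  0.2175988 ]
t: 47.4
tcp_pos: [0.6534, -0.2865, 0.2207]
tool_rot: [0.999, 0.042, -0.003, 0.024]
wrist_force: [-0.4, -0.8, -0.2]
width: 0.0442
t 47.4 tcp [ 0.6534 -0.2865  0.2207] xdir 4.7 zdir [-0.004 -0.048 -0.999] w 0.0442 F [-0.4 -0.8 -0.2] j7 0.15
bar 1761 ((-0.3882927894592285, -161.4189910888672), (13.456807136535645, 53.274356842041016), 1.029870629310608)
row 2798 ((1.025726318359375, -145.3206329345703), (68.00935363769531, 55.784942626953125), 89.9449691772461)
```

View pics/c7.png

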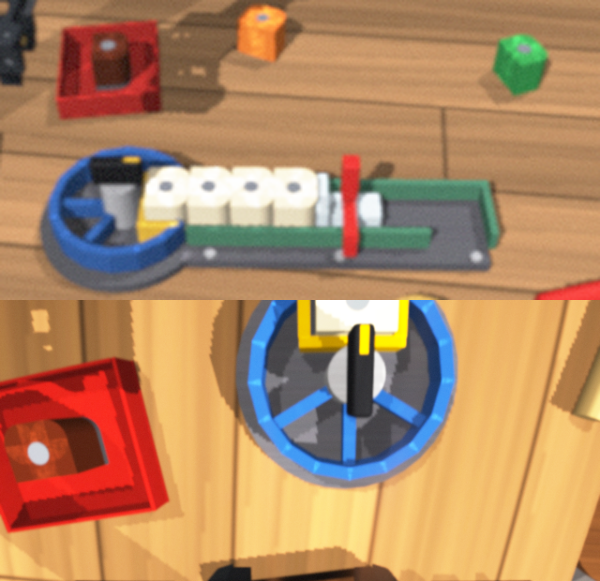

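```bash
python3 -c "
from h import *
import heels;heels.find('scene');st()
bot.finish_job()"
```

```text
bench px [542. 306.] n 118 c [664.4 434.3] size 62.0 29.3 xaxis 60.5 z 0.0523 feeder 
channel px [305. 284.] n 1721 c [670.8 -69.2] size 183.1 59.4 xaxis -84.2 z 0.0646 feeder [  0.5 -39.7]
t 47.55 tcp [ 0.6549 -0.2784  0.2208] xdir 5.2 zdir [-0.003 -0.041 -0.999] w 0.0442 F [-0.4  0.6 -0.7] j7 0.15
the job is handed in; nothing more can be done
```

The feeder is reloaded and the job handed in at 47.6 s. `finish_job` reports no verdict, so the result below rests on my own camera checks.

I hooked the pusher, put the worn heel in the scrap tray and stood all four ivory heels in the channel. Then I unhooked the pusher, let it close on the row and turned the drum back, which fed the first heel into the pocket.

**Last checks:**
- **Drum:** the bar grip is about 1° (0.02 rad) from lined up.
- **First heel:** its front is at feeder y ≈ -129 mm, against the pocket stop, so its centre should be within about 1 mm of the pocket point.
- **Row:** 183 mm long, about 0.5 mm off the middle, with no heel seen tilted.
- **Pusher:** about 0.098 m. The post's x was read as -0.8 mm from the wrist camera after unhooking and +3.5 mm later from the coarser scene camera. Either way it is in line and unhooked.
- **Worn heel:** in the tray. The robot is clear of everything.

**What went wrong on the way:**
- The second heel was knocked about 24 mm along the channel and turned about 16°. I lowered the third heel onto it before I noticed, at about 24 N.
- That tilted the third heel in the grip by about 14°. I set it down further along, where it settled flat, then re-gripped and squared the second heel.
- The first heel was pressed onto the bed with about 41 N at the wrist. That is below the 120 N wrist limit.
- The tool had tilted about 2.5° by the end, with no visible effect on the heels.
- I did not measure the other bench items again, but nothing in the pictures suggested they had moved.

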